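# Wash up the rinse beakers

## Task

Drag the flat tray of used rinse beakers out from under the bench riser by pressing on its bare front strip, until the beakers stand clear of the shelf; then scrub each beaker with the brush, two full strokes down to its floor and up, first the smallest, which is the cleanest, and last the largest. Put the brush back upright in its pot, stand the beakers upright on the drying mat with their whole base on it, and slide the empty tray straight back under the shelf against the rear stop. There are two or three beakers; leave the breadboard, multimeter and solder reel alone.

Things in the scene. Friction and masses are not known exactly. Their poses are not given: they have to be found in the camera images.
- riser: Fixed bench riser: dark wood shelf board 240 mm deep (x), 520 wide (y), 18 thick, underside 150 mm above the bench, on panel legs 16 thick at y = +-240 mm. Instruments on it start 95 mm behind its front edge and rise to 235 mm. A rear stop rail, 30 mm high, crosses the space under it, its face 200 mm behind the front edge. Origin on the bench under the middle of the front edge; x points in under the shelf.
- tray: Flat white plastic tray without rim or handle: a plain sheet 320 mm deep (x), 280 wide (y), 8 thick, 0.3 kg, loose; at first a bare front strip of about 135 mm shows in front of the shelf. Origin at the centre of its underside; x towards the riser's back. Slick glide runners below (friction about 0.15; its top about 0.6): a press of 8 to 20 N drags it with its load.
- tray_front (a point): Middle of the tray's front edge (nearest the robot), on its top face, 8 mm above the bench. With the tray home against the stop it lies 120 mm in front of the riser's front edge (and the tray's origin 40 mm behind that edge)
- beaker_small: Open straight-sided steel beaker, outer diameter 52 mm, bore 46 mm, 72 mm tall, floor 4 mm thick; about 70 g; stands near the middle of the tray (in a row across it, about 80 mm apart) at first, may be absent. Origin at the centre of its underside, z up along its axis.
- beaker_medium: Open straight-sided steel beaker, outer diameter 56 mm, bore 50 mm, 86 mm tall, floor 4 mm thick; about 85 g; stands near the middle of the tray (in a row across it, about 80 mm apart) at first, may be absent. Origin at the centre of its underside, z up along its axis.
- beaker_large: Open straight-sided steel beaker, outer diameter 62 mm, bore 56 mm, 100 mm tall, floor 4 mm thick; about 100 g; stands near the middle of the tray (in a row across it, about 80 mm apart) at first, may be absent. Origin at the centre of its underside, z up along its axis.
- brush: Beaker brush, 195 mm long, 70 g, standing upright in its pot, bristle head down: head 43 mm across the soft tips (stiff core 30 mm, flat end) over the lowest 62 mm, thin wire neck, round wooden handle 22 mm in diameter from 100 to 195 mm above the tip. Origin at the centre of the head's flat end, z up along the handle.
- brush_tip (a point): Centre of the flat end of the brush head (same point as brush)
- brush_grip (a point): Point on the axis of the handle 165 mm above the tip: the height to grip; gripped here the fingers stay above the beakers' rims when the head is on the floor
- brush_pot: Grey plastic brush pot, fixed to the bench: outer diameter 54 mm, bore 46 mm, 65 mm tall, inner floor 6 mm above the bench, on a foot 90 mm in diameter and 4 mm high. Origin at the centre of its underside, z up.
- drying_mat: Black ribbed rubber drying mat lying fixed on the bench to the left or right of the tray: 240 mm (x) by 180 mm (y), 4 mm thick. Origin at the centre of its underside.
- breadboard: Bystander: white solderless breadboard on a base plate 190 x 100 mm, 15 mm thick (30 mm with parts). Origin at the centre of its underside
- multimeter: Bystander: black hand-held multimeter 160 x 78 x 34 mm lying on its back. Origin at the centre of its underside
- solder_reel: Bystander: reel of solder wire 64 mm in diameter, 50 mm tall, standing on its flange. Origin at the centre of its underside
There are look-alikes about, which are no part of the job. What is shaped like the brush_pot but brown, green or turquoise is not meant.

How it is judged:
On the way, in this order (a step that is already met when the one before it is completed fails the run):
1. the tray has been dragged out towards the robot, 70 mm from home, and every beaker stands upright on it, clear of the shelf (x of each of tray, beaker_small, beaker_medium, beaker_large in the frame of riser below -0.03 m and angle between each of beaker_small, beaker_medium, beaker_large's own z axis and vertical below 0.15 rad), for 0.2 s.
2. the brush head has been down to the floor of the small beaker (within 14 mm) (horizontal distance between brush_tip and beaker_small below 0.026 m and z of brush_tip in the frame of beaker_small below 0.018 m).
3. the brush has been drawn up at least 45 mm above the foot of the small beaker (horizontal distance between brush_tip and beaker_small below 0.026 m and z of brush_tip in the frame of beaker_small above 0.045 m).
4. the brush has gone down to the floor of the small beaker a second time (within 14 mm) (all of step 2).
5. the brush head has been down to the floor of the medium beaker (within 14 mm) (horizontal distance between brush_tip and beaker_medium below 0.026 m and z of brush_tip in the frame of beaker_medium below 0.018 m).
6. the brush has been drawn up at least 45 mm above the foot of the medium beaker (horizontal distance between brush_tip and beaker_medium below 0.026 m and z of brush_tip in the frame of beaker_medium above 0.045 m).
7. the brush has gone down to the floor of the medium beaker a second time (within 14 mm) (all of step 5).
8. the brush head has been down to the floor of the large beaker (within 14 mm) (horizontal distance between brush_tip and beaker_large below 0.026 m and z of brush_tip in the frame of beaker_large below 0.018 m).
9. the brush has been drawn up at least 45 mm above the foot of the large beaker (horizontal distance between brush_tip and beaker_large below 0.026 m and z of brush_tip in the frame of beaker_large above 0.045 m).
10. the brush has gone down to the floor of the large beaker a second time (within 14 mm) (all of step 8).
At the end, for the whole second after the job is handed in: Every beaker upright within 6 degrees on the drying mat, centre at least 20 mm inside its edges; brush head down in its pot, tip within 18 mm of the axis and 20 mm of the bench; tray's rear edge within 20 mm of the rear stop, square within 11 degrees; all released and at rest (x of beaker_small in the frame of drying_mat between -0.1 and 0.1 m and y of beaker_small in the frame of drying_mat between -0.07 and 0.07 m and z of each of beaker_small, beaker_medium, beaker_large in the frame of drying_mat below 0.01 m and angle between each of beaker_small, beaker_medium, beaker_large's own z axis and vertical below 0.1 rad and linear speed of each of beaker_small, beaker_medium, beaker_large, brush, tray below 0.02 m/s and x of beaker_medium in the frame of drying_mat between -0.1 and 0.1 m and y of beaker_medium in the frame of drying_mat between -0.07 and 0.07 m and x of beaker_large in the frame of drying_mat between -0.1 and 0.1 m and y of beaker_large in the frame of drying_mat between -0.07 and 0.07 m and horizontal distance between brush_tip and brush_pot below 0.018 m and z of brush_tip in the frame of brush_pot below 0.02 m and angle between brush's own z axis and vertical below 0.3 rad and x of tray in the frame of riser above 0.02 m and angle between the x axis of tray and the x axis of riser, either way round below 0.2 rad); the robot touches nothing.
It fails at once if the breadboard has been shifted more than 20 mm (distance of breadboard from where it was at the start of the episode above 0.02 m).
It fails at once if the multimeter has been shifted more than 20 mm (distance of multimeter from where it was at the start of the episode above 0.02 m).
It fails at once if the solder reel has been shifted more than 20 mm (distance of solder_reel from where it was at the start of the episode above 0.02 m).
Of beaker_small, beaker_medium, beaker_large only 2 to 3 are there at a start; the rules pass over those that are not, and their reading is None.
At some moment in a run one of beaker_small, beaker_medium, beaker_large may be knocked a few centimetres aside while the robot is not near it.
It also fails if it takes over 210 s, if anything falls off the work surface, if the arm or the gripper's body presses on something with over 40 N, if the wrist force passes 120 N, or if a joint passes its speed limit or range.

## Robot

A 6-joint arm with a two-finger parallel gripper is mounted at the origin on the work surface. World frame = base frame: x ahead of the robot, y to its left, z up, the work surface at z = 0. Lengths are in m, angles in rad, forces in N, time in s.
With the tool pointing down it reaches from about 0.35 to 0.725 m from the base axis. Payload 6 kg.
Tool frame: the origin (TCP) lies midway between the tips of the shut fingers; the grasp point (between the pads) lies arm.pinch_z behind it (arm.pinch_z is the distance from the TCP to the grasp point, in m); z points along the fingers, x is the direction in which the jaws open and shut, and the axes are right-handed (so a half turn about z gives the same grasp; the last joint's range is limited). The gripper opens to 85 mm and grips with 20 to 120 N. Pads are 22 mm wide; open, the fingers measure 114 mm over their backs; the gripper's body (76 mm by 85 mm) begins 54 mm behind the grasp point. The pads swing forward as they close: fully open they stand 13 mm farther back than shut.
Start: joints at [-0.842, 0.04, 0.085, 0, -1.615, -0.334], TCP at [0.231, -0.554, 0.231] pointing down, gripper open.
Joint ranges: [-2.56, 2.56], [-1.29, 2.01], [-1.08, 1.49], [-3.29, 1.98], [-2.81, -0.18], [-2.99, 2.99]. Speed limits (rad/s): [2.57, 2.57, 3.01, 3.14, 3.14, 3.14].

## Interface

Orientations are given as a unit quaternion [x, y, z, w].
In Python, from bench import arm gives the robot as it stands.
- The arm moves only by the tool jog_arm, never from a script. Its arguments are lists of equal length, an entry for each row: "offset": the shift along the tool's x, y, z in mm, a list of three; "delta_rot": the turn, a rotation vector about the tool's x, y, z in degrees, a list of three; "jaw": the opening, from -1 (shut) to 1 (fully open), so that 0 is half open. A call has 1 to 20 rows; each row is the pose to reach, as a shift and turn from the pose measured when the call began, along the tool's axes at that moment; what a row does not reach only later rows make up. A row lasts 1/12 s, in which the tool goes at most 41.7 mm and 7.16 degrees, less where a joint would pass 70% of its speed; a pose out of reach is approached as far as the arm can. A call with a gripper value outside its range is refused whole. The fingers move at their own pace and stop on an object; the grip force is fixed at half the most. Time passes only in rows, so rows that repeat a pose let the fingers close. It gives the time, the measured TCP pose, the force and the opening at its end, in the units of the state.
- arm.read_state(): the state, without advancing time (a new reading comes with each control period).
- arm.camera(name): name is "scene" or "top" or "wrist"; returns the picture (480x640x3 uint8, red, green, blue); there is no depth.
- arm.calibration(name): a dict with "vertical_fov" (degrees; the focal length in pixels is half the picture's height over the tangent of half this angle, whatever the lens; pixels are square), "cx", "cy" (the principal point, pixels), "eye" and "attitude" of the camera in the world; the wrist camera has in their place "T_tool_cam" (4x4, takes a point from camera to tool coordinates, whose origin is the TCP and whose axes are the tool frame's). Camera axes: x right, y down, z forward; pixel columns grow to the right and rows downward; lengths in m; the calibration is good to about 2 mm. A picture is of the moment at which its call begins: read the wrist's pose just before it. calibration takes no time and is no camera call.
- arm.close_job(): hands the job in, once; it reports no verdict.
The state is a dict: "time_s": time; "q": joint angles; "dq": joint speeds; "joint_efforts": joint torques, N m; "eef_pos": TCP position; "eef_rot": TCP orientation; "contact_force": force on the tool from outside, world axes, zero at the start; "ft_torque": the same for the moment, N m; "finger_gap": opening from 0.0 (shut) to 1.0 (fully open).
Only numpy, scipy, OpenCV 4.12 (cv2) and the standard library are available. Lean on these libraries where they do the work, as an engineer would, in place of code of your own. Each camera call takes 0.05 s, during which the arm holds its last target. There are 200 camera calls.

## Working session

There is one attempt and no reset: what is moved stays moved. The work goes in short steps, Python scripts to look and compute and a tool call to move; the robot and the scene stay as the last step left them, time stands still between calls to the robot, and variables do not carry over. Pictures are saved under pics/ and viewed, about 12 in all and at most 16, crops included, and the job is handed in when it is done.

Besides the shell and the picture viewer there is one more tool, called by a JSON object that holds its "name" and its "arguments", one argument or row to a line. jog_arm: Moves the arm, as the interface text tells. Its arguments: {"type":"object","properties":{"offset":{"type":"array"},"delta_rot":{"type":"array"},"jaw":{"type":"array"}},"required":["offset","delta_rot","jaw"]}

```bash
mkdir -p pics; cat > h.py <<'E'
import numpy as np, cv2
from bench import arm
from scipy.spatial.transform import Rotation as R
def cam(name):
    c=arm.calibration(name)
    f=240/np.tan(np.radians(c["vertical_fov"])/2)
    if "eye" in c:
        a=np.array(c["attitude"]); Rm=R.from_quat(a).as_matrix() if a.size==4 else a.reshape(3,3)
        return f,c["cx"],c["cy"],Rm,np.array(c["eye"])
    s=arm.read_state(); T=np.array(c["T_tool_cam"]); Rt=R.from_quat(s["eef_rot"]).as_matrix()
    return f,c["cx"],c["cy"],Rt@T[:3,:3],np.array(s["eef_pos"])+Rt@T[:3,3]
def px2w(C,u,v,z):
    f,cx,cy,Rm,e=C
    d=Rm@np.array([(u-cx)/f,(v-cy)/f,1]); return e+d*(z-e[2])/d[2]
def w2px(C,p):
    f,cx,cy,Rm,e=C
    q=Rm.T@(np.array(p)-e); return np.array([cx+f*q[0]/q[2],cy+f*q[1]/q[2]])
def shot(name,fn):
    C=cam(name); im=arm.camera(name); cv2.imwrite("pics/"+fn,im[:,:,::-1]); return C,im
E
python3 - <<'E'
from h import *
for n in ("top","scene","wrist"): 
    print(n,arm.calibration(n))
shot("top","top0.png"); shot("scene","scene0.png")
print(arm.read_state(), arm.pinch_z)
E
```

```text
top {'vertical_fov': 49.221593447097376, 'cx': 321.8204346341292, 'cy': 240.43495048802532, 'eye': array([ 3.61852110e-01, -3.15043415e-04,  1.49138924e+00]), 'attitude': array([-0.6989312 ,  0.71296402, -0.03834106,  0.04132139])}
scene {'vertical_fov': 43.607821860274065, 'cx': 306.3444177941449, 'cy': 240.87292591289284, 'eye': array([-0.06176707, -0.16124684,  1.63138952]), 'attitude': array([ 0.7819537 , -0.59352578,  0.1184947 , -0.14911258])}
wrist {'vertical_fov': 60.42054523382933, 'cx': 318.1654089133208, 'cy': 237.65951092329024, 'T_tool_cam': array([[ 9.99999785e-01,  5.17734027e-04,  4.01987929e-04,
        -5.19679318e-04],
       [-6.19797303e-04,  9.46440820e-01,  3.22876741e-01,
        -8.24759968e-02],
       [-2.13293510e-04, -3.22876921e-01,  9.46440938e-01,
        -1.42140962e-01],
       [ 0.00000000e+00,  0.00000000e+00,  0.00000000e+00,
         1.00000000e+00]])}
{'time_s': 0.1, 'q': array([-8.42310862e-01,  4.07587351e-02,  8.38869671e-02, -3.88740217e-04,
       -1.61550999e+00, -3.33711740e-01]), 'dq': array([ 0.00026143, -0.00189216,  0.00373505, -0.00028328,  0.00024858,
       -0.00066227]), 'joint_efforts': array([-4.54574096e-03, -3.69349229e+01,  3.48282552e+01,  6.95168093e+00,
       -4.45970378e-03,  2.55518137e-05]), 'eef_pos': array([ 0.23070761, -0.55354248,  0.23036556]), 'eef_rot': array([ 5.54700147e-01,  8.32049927e-01,  3.87359108e-04, -7.18371148e-04]), 'contact_force': array([-0.01972947, -0.09053428,  0.3016916 ]), 'ft_torque': array([0.03013098, 0.01752446, 0.00135027]), 'finger_gap': 0.9991872450658938} 0.0187
```

View pics/top0.png

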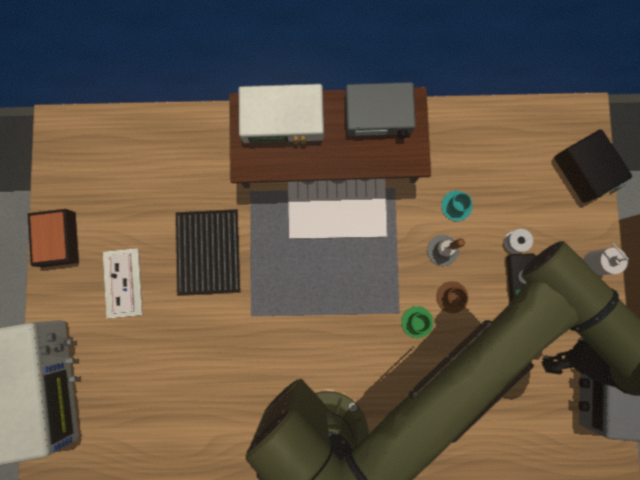

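View pics/scene0.png

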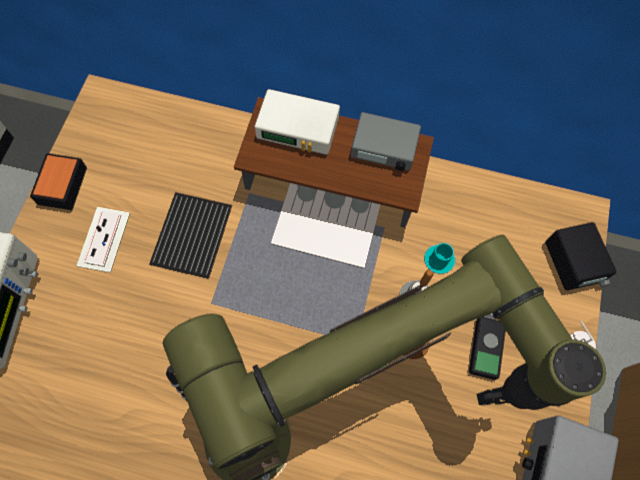

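The top view shows the tray's white strip with corners near (288,198) and (387,238), the mat spanning (176..240, 210..295), the grey pot with the brush at (443,250), and the shelf front edge at v≈181. The beakers can be made out under the shelf in the scene view.

```bash
python3 - <<'E'
from h import *
C=cam("top")
for n,u,v,z in [("trayFL",289.5,238,.008),("trayFR",387,237.5,.008),("whiteBL",288.5,199,.008),("whiteBR",386,200,.008),
 ("shelfFL",231,182,.168),("shelfFR",430,177,.168),("matBL",176,212,.004),("matBR",238,210,.004),("matFR",240,294,.004),("matFL",178,295,.004),
 ("potfoot",443,250,.004),("brushtop",459,243,.199),("bb",122,284,.01),("reel",519,241,.05),("turq",457,206,.04),("brown",452,297,.04),("mm",520,275,.03)]:
    print(n,px2w(C,u,v,z).round(3))
im=cv2.imread("pics/top0.png"); sc=cv2.imread("pics/scene0.png")
a=cv2.resize(im[160:320,380:540],(480,480),interpolation=3); 
b=sc[150:280,230:440].astype(float); b=cv2.resize(np.clip(b*2.2,0,255).astype('u1'),None,fx=3.3,fy=3.3,interpolation=3)
b=b[:480,:] if b.shape[0]>480 else cv2.copyMakeBorder(b,0,480-b.shape[0],0,0,0)
b=cv2.resize(np.clip(sc[170:250,260:410].astype(float)*2,0,255).astype('u1'),(800,427),interpolation=3)
cv2.imwrite("pics/c1.png",b); cv2.imwrite("pics/c2.png",a)
E
```

```text
trayFL [0.539 0.096 0.008]
trayFR [ 0.534 -0.182  0.008]
whiteBL [0.652 0.098 0.008]
whiteBR [ 0.643 -0.182  0.008]
shelfFL [0.668 0.235 0.168]
shelfFR [ 0.67  -0.278  0.168]
matBL [0.621 0.422 0.004]
matBR [0.623 0.244 0.004]
matFR [0.383 0.239 0.004]
matFL [0.383 0.414 0.004]
potfoot [ 0.496 -0.34   0.004]
brushtop [ 0.495 -0.336  0.199]
bb [0.417 0.571 0.01 ]
reel [ 0.513 -0.54   0.05 ]
turq [ 0.616 -0.377  0.04 ]
brown [ 0.362 -0.351  0.04 ]
mm [ 0.42  -0.545  0.03 ]
```

View pics/c1.png

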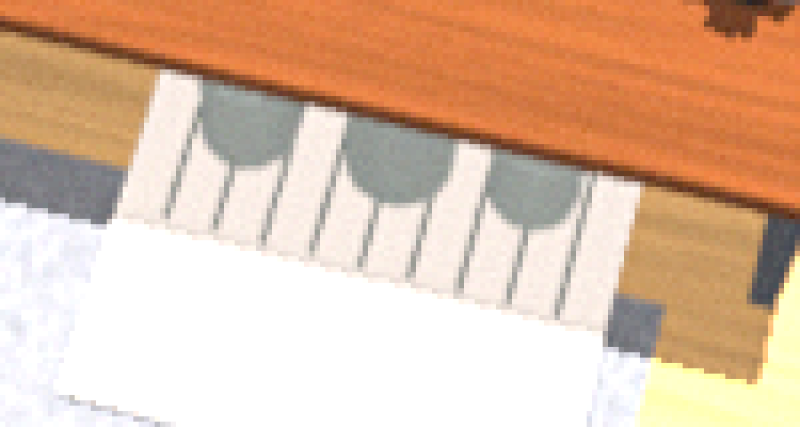

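View pics/c2.png

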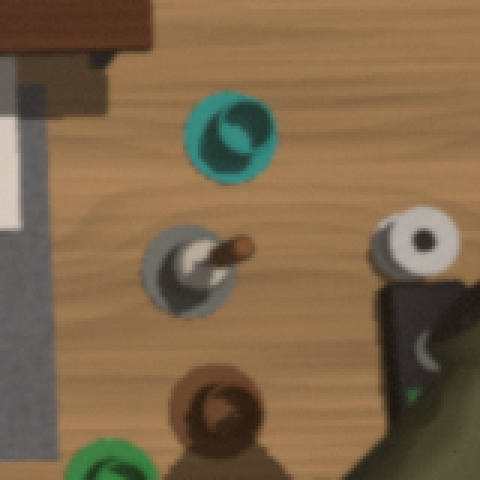

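Under the shelf stand three beakers. By apparent size the left one is medium, the middle one large and the right one small. The tray, mat and pot measurements match the sizes given.

```bash
cat >> h.py <<'E'
def plan(*targets):
    """targets (x,y,z,yaw deg or None): yaw0 = tool x along world +y, y along +x, pointing down. prints tool offsets mm / rotvec deg"""
    s=arm.read_state(); p=np.array(s["eef_pos"]); Rt=R.from_quat(s["eef_rot"])
    print("t",round(s["time_s"],2),"p",p.round(4),"x-axis",Rt.as_matrix()[:,0].round(3),"F",np.round(s["contact_force"],1),"gap",round(s["finger_gap"],3),"q6",s["q"][5].round(2))
    for x,y,z,yaw in targets:
        o=Rt.inv().apply(np.array([x,y,z])-p)*1000
        G=R.from_euler("z",yaw,degrees=True)*R.from_matrix([[0,1,0],[1,0,0],[0,0,-1]])
        print((x,y,z,yaw),"off",o.round(1),"rot",np.degrees((Rt.inv()*G).as_rotvec()).round(1))
E
python3 -c "
from h import *
plan((.57,-.043,.23,0),(.57,-.043,.05,0),(.57,-.043,.02,0))"
```

```text
t 0.1 p [ 0.2307 -0.5535  0.2304] x-axis [-0.385  0.923  0.002] F [-0.  -0.1  0.3] gap 0.999 q6 -0.33
(0.57, -0.043, 0.23, 0) off [340.8 509.6   0.8] rot [-0.  -0.1 22.6]
(0.57, -0.043, 0.05, 0) off [340.5 509.6 180.8] rot [-0.  -0.1 22.6]
(0.57, -0.043, 0.02, 0) off [340.4 509.6 210.8] rot [-0.  -0.1 22.6]
```

{"name": "jog_arm", "arguments": {
  "offset": [
    [341, 510, 1],
    [341, 510, 1],
    [341, 510, 1],
    [341, 510, 1],
    [341, 510, 1],
    [341, 510, 1],
    [341, 510, 1],
    [341, 510, 1],
    [341, 510, 1],
    [341, 510, 1],
    [341, 510, 1],
    [341, 510, 1],
    [341, 510, 1],
    [341, 510, 1],
    [341, 510, 1],
    [341, 510, 1],
    [341, 510, 1],
    [341, 510, 1],
    [341, 510, 1],
    [341, 510, 1]
  ],
  "delta_rot": [
    [0, 0, 22.6],
    [0, 0, 22.6],
    [0, 0, 22.6],
    [0, 0, 22.6],
    [0, 0, 22.6],
    [0, 0, 22.6],
    [0, 0, 22.6],
    [0, 0, 22.6],
    [0, 0, 22.6],
    [0, 0, 22.6],
    [0, 0, 22.6],
    [0, 0, 22.6],
    [0, 0, 22.6],
    [0, 0, 22.6],
    [0, 0, 22.6],
    [0, 0, 22.6],
    [0, 0, 22.6],
    [0, 0, 22.6],
    [0, 0, 22.6],
    [0, 0, 22.6]
  ],
  "jaw": [-1, -1, -1, -1, -1, -1, -1, -1, -1, -1, -1, -1, -1, -1, -1, -1, -1, -1, -1, -1]
}}

```text
time_s: 1.77
eef_pos: [0.5699, -0.0437, 0.2303]
eef_rot: [0.707, 0.707, 0.001, -0.001]
contact_force: [-0.3, -0.2, 0.4]
finger_gap: -0.0
```

```bash
python3 -c "
from h import *
plan((.57,-.043,.02,0))"
```

```text
t 1.77 p [ 0.5699 -0.0437  0.2303] x-axis [0.001 1.    0.002] F [-0.3 -0.2  0.4] gap -0.0 q6 -1.85
(0.57, -0.043, 0.02, 0) off [4.000e-01 1.000e-01 2.103e+02] rot [-0.  -0.1 -0.1]
```

{"name": "jog_arm", "arguments": {
  "offset": [
    [0, 0, 40],
    [0, 0, 80],
    [0, 0, 120],
    [0, 0, 160],
    [0, 0, 190],
    [0, 0, 205],
    [0, 0, 212],
    [0, 0, 216],
    [0, 0, 219],
    [0, 0, 221],
    [0, 0, 222]
  ],
  "delta_rot": [
    [0, 0, 0],
    [0, 0, 0],
    [0, 0, 0],
    [0, 0, 0],
    [0, 0, 0],
    [0, 0, 0],
    [0, 0, 0],
    [0, 0, 0],
    [0, 0, 0],
    [0, 0, 0],
    [0, 0, 0]
  ],
  "jaw": [-1, -1, -1, -1, -1, -1, -1, -1, -1, -1, -1]
}}

```text
time_s: 2.68
eef_pos: [0.5708, -0.0433, 0.0096]
eef_rot: [0.708, 0.707, 0.001, 0.0]
contact_force: [-0.0, 1.0, -0.6]
finger_gap: 0.002
```

{"name": "jog_arm", "arguments": {
  "offset": [
    [0, 0, 2],
    [0, 0, 2]
  ],
  "delta_rot": [
    [0, 0, 0],
    [0, 0, 0]
  ],
  "jaw": [-1, -1]
}}

```text
time_s: 2.85
eef_pos: [0.5713, -0.0432, 0.0083]
eef_rot: [0.708, 0.707, 0.002, 0.0]
contact_force: [-0.6, 0.5, 1.1]
finger_gap: 0.0
```

{"name": "jog_arm", "arguments": {
  "offset": [
    [0, 0, 2],
    [0, 0, 2],
    [0, 0, 3]
  ],
  "delta_rot": [
    [0, 0, 0],
    [0, 0, 0],
    [0, 0, 0]
  ],
  "jaw": [-1, -1, -1]
}}

```text
time_s: 3.1
eef_pos: [0.5722, -0.0434, 0.0081]
eef_rot: [0.707, 0.707, 0.003, 0.002]
contact_force: [-5.9, 1.4, 15.1]
finger_gap: -0.0
```

{"name": "jog_arm", "arguments": {
  "offset": [
    [0, -2, 3.5],
    [0, -5, 3.5],
    [0, -10, 3.5],
    [0, -16, 3.5],
    [0, -23, 3.5],
    [0, -31, 3.5],
    [0, -39, 3.5],
    [0, -48, 3.5],
    [0, -57, 3.5],
    [0, -66, 3.5],
    [0, -75, 3.5],
    [0, -83, 3.5],
    [0, -90, 3.5],
    [0, -96, 3.5],
    [0, -100, 3.5],
    [0, -102, 3.5]
  ],
  "delta_rot": [
    [0, 0, 0],
    [0, 0, 0],
    [0, 0, 0],
    [0, 0, 0],
    [0, 0, 0],
    [0, 0, 0],
    [0, 0, 0],
    [0, 0, 0],
    [0, 0, 0],
    [0, 0, 0],
    [0, 0, 0],
    [0, 0, 0],
    [0, 0, 0],
    [0, 0, 0],
    [0, 0, 0],
    [0, 0, 0]
  ],
  "jaw": [-1, -1, -1, -1, -1, -1, -1, -1, -1, -1, -1, -1, -1, -1, -1, -1]
}}

```text
time_s: 4.43
eef_pos: [0.4739, -0.043, 0.0081]
eef_rot: [0.707, 0.707, 0.006, 0.005]
contact_force: [4.3, -0.5, 7.9]
finger_gap: -0.004
```

```bash
python3 -c "
from h import *
plan()
C,im=shot('top','top1.png')
c=im[150:320,170:480,::-1]; cv2.imwrite('pics/c3.png',cv2.resize(c,None,fx=2.5,fy=2.5,interpolation=3))
"
```

```text
t 4.43 p [ 0.4739 -0.043   0.0081] x-axis [-0.001  1.     0.002] F [ 4.3 -0.5  7.9] gap -0.004 q6 -1.91
```

View pics/c3.png

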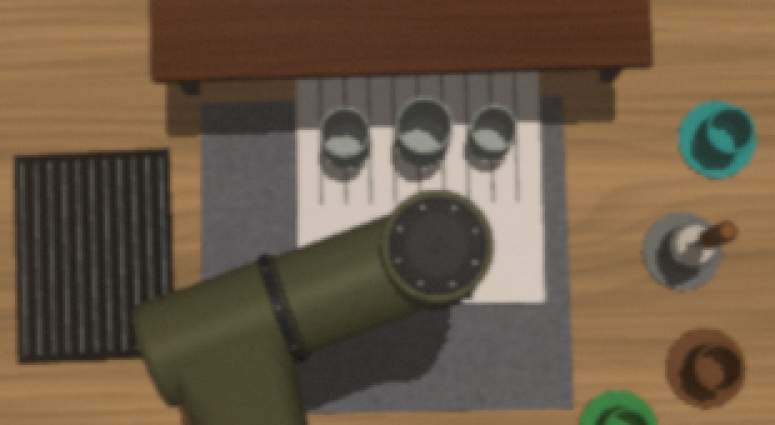

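The beakers are out. Their rims sit at full-image pixels of about (308,200) for medium, (339,197) for large and (367,200) for small. I'll drag a bit further for gripper clearance.

{"name": "jog_arm", "arguments": {
  "offset": [
    [0, -2, 4],
    [0, -5, 4],
    [0, -10, 4],
    [0, -17, 4],
    [0, -25, 4],
    [0, -33, 4],
    [0, -40, 4],
    [0, -45, 4],
    [0, -47, 4],
    [0, -48, 4],
    [0, -48, 0],
    [0, -48, -5],
    [0, -48, -40],
    [0, -48, -80],
    [0, -48, -120],
    [0, -48, -160],
    [0, -48, -200],
    [0, -48, -240]
  ],
  "delta_rot": [
    [0, 0, 0],
    [0, 0, 0],
    [0, 0, 0],
    [0, 0, 0],
    [0, 0, 0],
    [0, 0, 0],
    [0, 0, 0],
    [0, 0, 0],
    [0, 0, 0],
    [0, 0, 0],
    [0, 0, 0],
    [0, 0, 0],
    [0, 0, 0],
    [0, 0, 0],
    [0, 0, 0],
    [0, 0, 0],
    [0, 0, 0],
    [0, 0, 0]
  ],
  "jaw": [-1, -1, -1, -1, -1, -1, -1, -1, -1, -1, -1, -1, -1, -1, -1, -1, -1, -1]
}}

```text
time_s: 5.98
eef_pos: [0.4213, -0.0436, 0.2493]
eef_rot: [0.707, 0.707, 0.006, 0.005]
contact_force: [1.9, 0.5, 0.2]
finger_gap: 0.004
```

```bash
python3 -c "
from h import *
plan((.45,-.25,.32,-30),(.495,-.337,.3,-30),(.495,-.337,.152,-30))
plan((.495,-.337,.3,-90))
plan((.495,-.337,.3,0))
C,im=shot('top','top2.png'); shot('wrist','w2.png')
c=im[150:310,260:480,::-1]; cv2.imwrite('pics/c4.png',cv2.resize(c,None,fx=3.5,fy=3.5,interpolation=3))
"
```

```text
t 5.98 p [ 0.4213 -0.0436  0.2493] x-axis [-0.001  1.     0.002] F [1.9 0.5 0.2] gap 0.004 q6 -1.95
(0.45, -0.25, 0.32, -30) off [-206.3   29.6  -70.6] rot [ 0.8 -0.3 30.1]
(0.495, -0.337, 0.3, -30) off [-293.4   74.2  -50.1] rot [ 0.8 -0.3 30.1]
(0.495, -0.337, 0.152, -30) off [-293.6   72.    97.9] rot [ 0.8 -0.3 30.1]
t 5.98 p [ 0.4213 -0.0436  0.2493] x-axis [-0.001  1.     0.002] F [1.9 0.5 0.2] gap 0.004 q6 -1.95
(0.495, -0.337, 0.3, -90) off [-293.4   74.2  -50.1] rot [ 0.6 -0.8 90.1]
t 5.98 p [ 0.4213 -0.0436  0.2493] x-axis [-0.001  1.     0.002] F [1.9 0.5 0.2] gap 0.004 q6 -1.95
(0.495, -0.337, 0.3, 0) off [-293.4   74.2  -50.1] rot [ 0.9 -0.1  0.1]
```

View pics/c4.png

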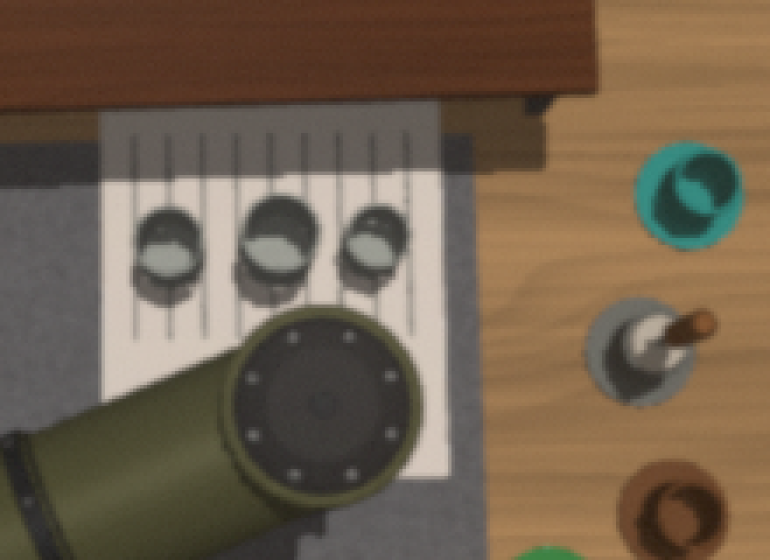

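```bash
python3 -c "
from h import *
C=cam('top')
for n,u,v,z in [('m',169,243,.094),('l',279,236,.108),('s',375,238,.08),('trayFR',450,477,.008),('trayFL~',104,400,.008)]: print(n,px2w(C,260+u/3.5,150+v/3.5,z).round(4))
"
```

```text
m [0.5778 0.0394 0.094 ]
l [ 0.5793 -0.045   0.108 ]
s [ 0.5806 -0.1205  0.08  ]
trayFR [ 0.396  -0.1813  0.008 ]
trayFL~ [0.4636 0.0967 0.008 ]
```

View pics/w2.png

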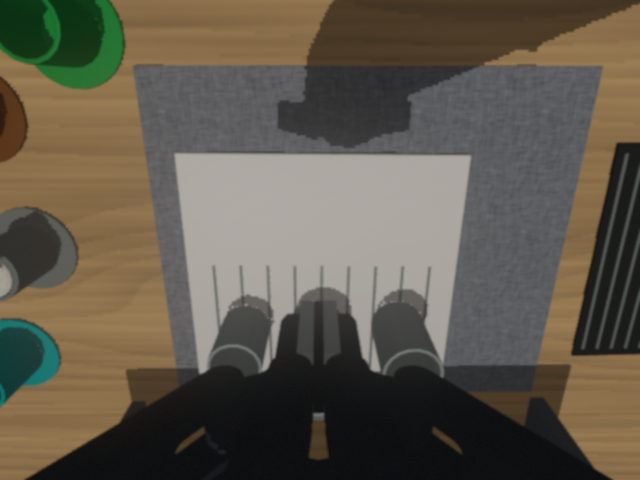

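```bash
python3 -c "
from h import *
C=cam('wrist')
for n,p in [('s',(.5806,-.1205)),('m',(.5778,.0394)),('l',(.579,-.045))]:
    r={'s':.026,'m':.028,'l':.031}[n]; h={'s':.072,'m':.086,'l':.1}[n]
    print(n,'near base',w2px(C,(p[0]-r,p[1],.008)).round(0),'rim near',w2px(C,(p[0]-r,p[1],.008+h)).round(0),'rim L/R',w2px(C,(p[0],p[1]-r,.008+h)).round(0),w2px(C,(p[0],p[1]+r,.008+h)).round(0))
for q in [(175,155),(470,155)]: print(px2w(C,*q,.008).round(4))
im=cv2.imread('pics/w2.png'); c=im[280:400,190:460].astype(float)*1.8
cv2.imwrite('pics/c5.png',cv2.resize(np.clip(c,0,255).astype('u1'),None,fx=2.9,fy=2.9,interpolation=3))
"
```

```text
s near base [245. 303.] rim near [232. 343.] rim L/R [206. 367.] [263. 366.]
m near base [396. 299.] rim near [414. 347.] rim L/R [380. 374.] [443. 374.]
l near base [316. 297.] rim near [316. 355.] rim L/R [280. 386.] [353. 386.]
[ 0.3988 -0.1765  0.008 ]
[0.3987 0.0983 0.008 ]
```

View pics/c5.png

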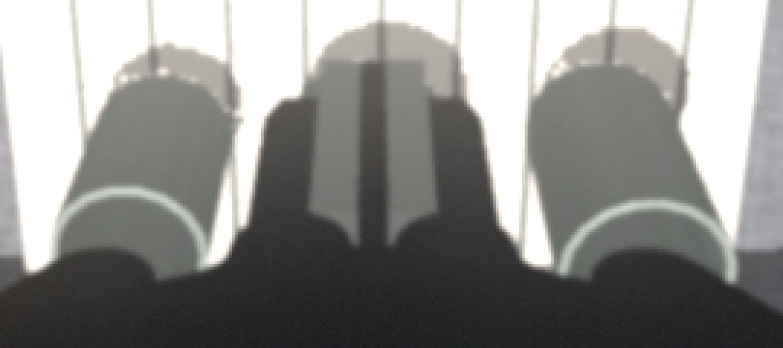

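Wrist view agrees with the top view to 2–3 mm: small ≈ (0.582,-0.119), medium ≈ (0.580,0.041), large ≈ (0.580,-0.042). Next is the brush.

{"name": "jog_arm", "arguments": {
  "offset": [
    [-40, 10, -20],
    [-80, 20, -40],
    [-120, 30, -50],
    [-160, 40, -50],
    [-200, 50, -50],
    [-240, 60, -50],
    [-270, 70, -50],
    [-293, 74, -50],
    [-293, 74, -50],
    [-293, 74, -50],
    [-293, 74, -50],
    [-293, 74, -50]
  ],
  "delta_rot": [
    [0.9, 0, 0],
    [0.9, 0, 0],
    [0.9, 0, 0],
    [0.9, 0, 0],
    [0.9, 0, 0],
    [0.9, 0, 0],
    [0.9, 0, 0],
    [0.9, 0, 0],
    [0.9, 0, 0],
    [0.9, 0, 0],
    [0.9, 0, 0],
    [0.9, 0, 0]
  ],
  "jaw": [0, 0, 0, 0, 0, 0, 0, 0, 0, 0, 0, 0]
}}

```text
time_s: 7.08
eef_pos: [0.4964, -0.3361, 0.3064]
eef_rot: [0.707, 0.708, 0.005, 0.003]
contact_force: [0.0, 0.4, -0.6]
finger_gap: 0.5
```

```bash
python3 -c "
from h import *
plan((.495,-.337,.152,0))
C,im=shot('wrist','w3.png')
for z in (.201,.165,.1): print(z,[w2px(C,(.495+a,-.337,z)).round(0) for a in (0,)])
print(w2px(C,(.496,-.34,.004)))
"
```

```text
t 7.08 p [ 0.4964 -0.3361  0.3064] x-axis [-0.001  1.     0.003] F [ 0.   0.4 -0.6] gap 0.5 q6 -1.31
(0.495, -0.337, 0.152, 0) off [ -1.3  -3.1 154.4] rot [ 0.6 -0.1  0.1]
0.201 [array([317., 231.])]
0.165 [array([317., 215.])]
0.1 [array([317., 194.])]
[313.86171775 173.88534177]
```

View pics/w3.png

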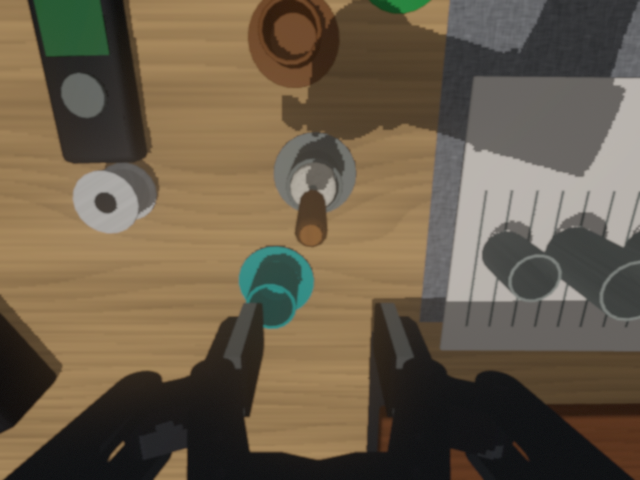

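Brush top at (311,235), pot foot at (315,172). The brush is upright at about (0.497,-0.340).

{"name": "jog_arm", "arguments": {
  "offset": [
    [-4, -1, 20],
    [-4, -1, 60],
    [-4, -1, 100],
    [-4, -1, 130],
    [-4, -1, 148],
    [-4, -1, 154],
    [-4, -1, 154],
    [-4, -1, 154],
    [-4, -1, 154],
    [-4, -1, 154],
    [-4, -1, 154],
    [-4, -1, 154],
    [-4, -1, 154],
    [-4, -1, 154]
  ],
  "delta_rot": [
    [0.6, 0, 0],
    [0.6, 0, 0],
    [0.6, 0, 0],
    [0.6, 0, 0],
    [0.6, 0, 0],
    [0.6, 0, 0],
    [0.6, 0, 0],
    [0.6, 0, 0],
    [0.6, 0, 0],
    [0.6, 0, 0],
    [0.6, 0, 0],
    [0.6, 0, 0],
    [0.6, 0, 0],
    [0.6, 0, 0]
  ],
  "jaw": [0, 0, 0, 0, 0, 0, 0, 0, -1, -1, -1, -1, -1, -1]
}}

```text
time_s: 8.3
eef_pos: [0.4981, -0.3403, 0.1551]
eef_rot: [0.706, 0.708, 0.002, 0.001]
contact_force: [-0.1, 1.2, 5.0]
finger_gap: 0.242
```

```bash
python3 -c "
from h import *
plan((.497,-.34,.31,0),(.582,-.119,.31,0),(.582,-.119,.158,0))"
```

```text
t 8.3 p [ 0.4981 -0.3403  0.1551] x-axis [-0.002  1.     0.   ] F [-0.1  1.2  5. ] gap 0.242 q6 -1.3
(0.497, -0.34, 0.31, 0) off [   0.3   -0.5 -154.9] rot [ 0.2 -0.   0.1]
(0.582, -0.119, 0.31, 0) off [ 221.2   85.  -154.4] rot [ 0.2 -0.   0.1]
(0.582, -0.119, 0.158, 0) off [221.1  84.3  -2.4] rot [ 0.2 -0.   0.1]
```

{"name": "jog_arm", "arguments": {
  "offset": [
    [0, 0, -30],
    [0, 0, -65],
    [0, 0, -105],
    [0, 0, -140],
    [0, 0, -155],
    [30, 11, -155],
    [65, 24, -155],
    [100, 38, -155],
    [135, 51, -155],
    [170, 65, -155],
    [200, 77, -155],
    [215, 82, -155],
    [221, 85, -155],
    [221, 85, -155],
    [221, 85, -155],
    [221, 85, -155]
  ],
  "delta_rot": [
    [0, 0, 0],
    [0, 0, 0],
    [0, 0, 0],
    [0, 0, 0],
    [0, 0, 0],
    [0, 0, 0],
    [0, 0, 0],
    [0, 0, 0],
    [0, 0, 0],
    [0, 0, 0],
    [0, 0, 0],
    [0, 0, 0],
    [0, 0, 0],
    [0, 0, 0],
    [0, 0, 0],
    [0, 0, 0]
  ],
  "jaw": [-1, -1, -1, -1, -1, -1, -1, -1, -1, -1, -1, -1, -1, -1, -1, -1]
}}

```text
time_s: 9.63
eef_pos: [0.5817, -0.1203, 0.3108]
eef_rot: [0.707, 0.707, 0.002, 0.001]
contact_force: [0.8, -0.0, 0.4]
finger_gap: 0.239
```

```bash
python3 -c "
from h import *
plan((.582,-.119,.165,0))
C,im=shot('wrist','w4.png')
print(w2px(C,(.582,-.119,.08)),w2px(C,(.582,-.145,.08)),w2px(C,(.582,-.093,.08)), 'l rim',w2px(C,(.58,-.042,.108)),'m',w2px(C,(.58,.041,.094)))
"
```

```text
t 9.63 p [ 0.5817 -0.1203  0.3108] x-axis [-0.001  1.     0.   ] F [ 0.8 -0.   0.4] gap 0.239 q6 -1.7
(0.582, -0.119, 0.165, 0) off [  1.2  -0.4 145.8] rot [ 0.2 -0.   0. ]
[319.53352846 190.78581442] [291.27874858 190.75632852] [347.784075   190.81529589] l rim [409.75728855 195.76692337] m [499.98193829 192.22117954]
```

View pics/w4.png

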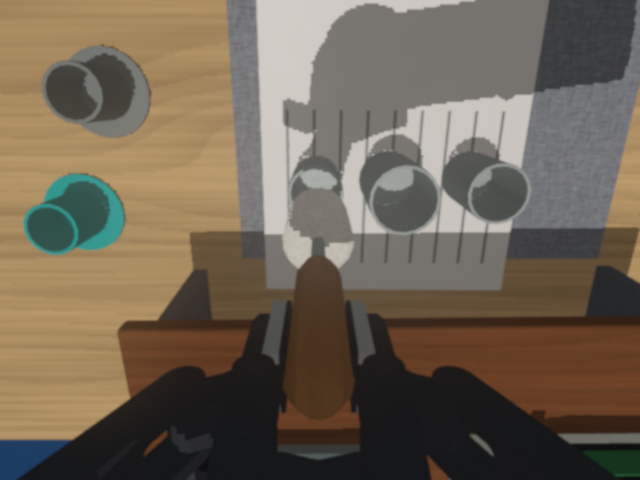

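Small rim centre ≈ (317,190), large ≈ (404,199), medium ≈ (499,193). The brush hangs centred over the small beaker.

{"name": "jog_arm", "arguments": {
  "offset": [
    [0, 0, 30],
    [0, 0, 60],
    [0, 0, 85],
    [0, 0, 105],
    [0, 0, 120],
    [0, 0, 133],
    [0, 0, 142],
    [0, 0, 145],
    [0, 0, 145]
  ],
  "delta_rot": [
    [0, 0, 0],
    [0, 0, 0],
    [0, 0, 0],
    [0, 0, 0],
    [0, 0, 0],
    [0, 0, 0],
    [0, 0, 0],
    [0, 0, 0],
    [0, 0, 0]
  ],
  "jaw": [-1, -1, -1, -1, -1, -1, -1, -1, -1]
}}

```text
time_s: 10.43
eef_pos: [0.5821, -0.1207, 0.1655]
eef_rot: [0.707, 0.707, 0.001, 0.001]
contact_force: [0.5, -0.1, 0.1]
finger_gap: 0.24
```

{"name": "jog_arm", "arguments": {
  "offset": [
    [0, 0, 2],
    [0, 0, 2],
    [0, 0, -20],
    [0, 0, -45],
    [0, 0, -63],
    [0, 0, -65],
    [0, 0, -65],
    [0, 0, -45],
    [0, 0, -20],
    [0, 0, -4],
    [0, 0, 2],
    [0, 0, 2],
    [0, 0, 2]
  ],
  "delta_rot": [
    [0, 0, 0],
    [0, 0, 0],
    [0, 0, 0],
    [0, 0, 0],
    [0, 0, 0],
    [0, 0, 0],
    [0, 0, 0],
    [0, 0, 0],
    [0, 0, 0],
    [0, 0, 0],
    [0, 0, 0],
    [0, 0, 0],
    [0, 0, 0]
  ],
  "jaw": [-1, -1, -1, -1, -1, -1, -1, -1, -1, -1, -1, -1, -1]
}}

```text
time_s: 11.52
eef_pos: [0.5819, -0.1207, 0.1631]
eef_rot: [0.707, 0.707, 0.001, 0.001]
contact_force: [-1.4, -1.1, -0.4]
finger_gap: 0.242
```

{"name": "jog_arm", "arguments": {
  "offset": [
    [0, 0, -25],
    [0, 0, -60],
    [0, 0, -100],
    [0, 0, -135],
    [0, 0, -148],
    [0, 0, -148]
  ],
  "delta_rot": [
    [0, 0, 0],
    [0, 0, 0],
    [0, 0, 0],
    [0, 0, 0],
    [0, 0, 0],
    [0, 0, 0]
  ],
  "jaw": [-1, -1, -1, -1, -1, -1]
}}

```text
time_s: 12.02
eef_pos: [0.5824, -0.1211, 0.3166]
eef_rot: [0.707, 0.707, 0.004, 0.004]
contact_force: [0.6, 0.0, -0.3]
finger_gap: 0.244
```

```bash
python3 -c "
from h import *
plan((.581,.041,.315,0))
C,im=shot('wrist','w5.png')
for n,p in dict(l=(.583,-.0465,.108),m=(.581,.041,.094),s=(.582,-.121,.08)).items(): 
  q=w2px(C,p); print(n,q.round(0)); cv2.drawMarker(im,tuple(int(round(a)) for a in q),(255,0,0),0,12,1)
cv2.imwrite('pics/w5m.png',im[:400,:,::-1])
"
```

```text
t 12.02 p [ 0.5824 -0.1211  0.3166] x-axis [ 0.  1. -0.] F [ 0.6  0.  -0.3] gap 0.244 q6 -1.7
(0.581, 0.041, 0.315, 0) off [162.1  -1.5   1.5] rot [ 0.6  0.  -0. ]
l [404. 195.]
m [499. 189.]
s [318. 187.]
```

View pics/w5m.png

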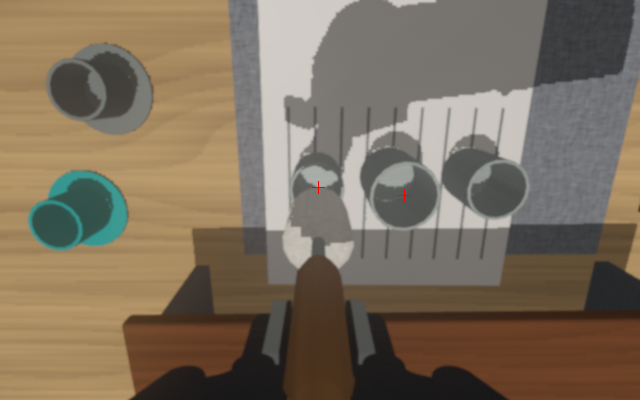

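The rims still match the markers, so nothing has been knocked. On to the medium beaker, adding a numeric rim finder so I view fewer pictures.

{"name": "jog_arm", "arguments": {
  "offset": [
    [20, 0, 1],
    [45, 0, 1],
    [75, 0, 1],
    [105, 0, 1],
    [130, 0, 1],
    [150, 0, 1],
    [160, -1, 1],
    [162, -1, 1],
    [162, -1, 1],
    [162, -1, 1]
  ],
  "delta_rot": [
    [0.5, 0, 0],
    [0.5, 0, 0],
    [0.5, 0, 0],
    [0.5, 0, 0],
    [0.5, 0, 0],
    [0.5, 0, 0],
    [0.5, 0, 0],
    [0.5, 0, 0],
    [0.5, 0, 0],
    [0.5, 0, 0]
  ],
  "jaw": [-1, -1, -1, -1, -1, -1, -1, -1, -1, -1]
}}

```text
time_s: 12.9
eef_pos: [0.581, 0.0406, 0.3122]
eef_rot: [0.707, 0.707, -0.001, -0.001]
contact_force: [0.7, 0.1, -0.8]
finger_gap: 0.242
```

```bash
cat >> h.py <<'E'
def rims(C,im,guess):
    """guess name->(x,y,zrim,r): Hough refinement near the predicted rim; prints world estimate"""
    g=cv2.GaussianBlur(cv2.cvtColor(im,cv2.COLOR_RGB2GRAY),(3,3),0)
    for n,(x,y,z,r) in guess.items():
        q=w2px(C,(x,y,z)); rp=abs(w2px(C,(x,y+r,z))-w2px(C,(x,y-r,z))).max()/2
        x0,y0=[int(max(a-2*rp,0)) for a in q]; c=g[y0:int(q[1]+2*rp),x0:int(q[0]+2*rp)]
        if min(c.shape)<20: print(n,"out of view"); continue
        h=cv2.HoughCircles(c,cv2.HOUGH_GRADIENT_ALT,1,5,param1=120,param2=.6,minRadius=int(rp*.85),maxRadius=int(rp*1.15))
        print(n,"pred",q.round(0),round(rp,1),"found",[] if h is None else [(px2w(C,a+x0,b+y0,z).round(3)[:2],round(float(k),1)) for a,b,k in h.reshape(-1,h.shape[-1])[:3,:3]])
G=dict(s=(.582,-.121,.08,.026),m=(.581,.041,.094,.028),l=(.583,-.0465,.108,.031))
E
python3 -c "
from h import *
plan((.581,.041,.162,0))
C,im=shot('wrist','w6.png'); rims(C,im,G)"
```

```text
t 12.9 p [0.581  0.0406 0.3122] x-axis [0.001 1.    0.   ] F [ 0.7  0.1 -0.8] gap 0.242 q6 -1.98
(0.581, 0.041, 0.162, 0) off [  0.4   0.3 150.2] rot [-0.1 -0.  -0. ]
s pred [143. 193.] 28.1 found [(array([ 0.583, -0.122]), 26.0)]
m pred [319. 195.] 31.4 found [(array([0.583, 0.04 ]), 29.2), (array([0.549, 0.046]), 30.4)]
l pred [217. 201.] 36.0 found [(array([ 0.584, -0.046]), 34.0)]
```

The Hough rims confirm all three positions.

{"name": "jog_arm", "arguments": {
  "offset": [
    [0, 1, 30],
    [0, 1, 60],
    [0, 1, 85],
    [0, 1, 105],
    [0, 1, 125],
    [0, 1, 140],
    [0, 1, 148],
    [0, 1, 149],
    [0, 1, 149],
    [0, 1, 130],
    [0, 1, 100],
    [0, 1, 82],
    [0, 1, 80],
    [0, 1, 80],
    [0, 1, 100],
    [0, 1, 125],
    [0, 1, 142],
    [0, 1, 149],
    [0, 1, 149],
    [0, 1, 149]
  ],
  "delta_rot": [
    [0, 0, 0],
    [0, 0, 0],
    [0, 0, 0],
    [0, 0, 0],
    [0, 0, 0],
    [0, 0, 0],
    [0, 0, 0],
    [0, 0, 0],
    [0, 0, 0],
    [0, 0, 0],
    [0, 0, 0],
    [0, 0, 0],
    [0, 0, 0],
    [0, 0, 0],
    [0, 0, 0],
    [0, 0, 0],
    [0, 0, 0],
    [0, 0, 0],
    [0, 0, 0],
    [0, 0, 0]
  ],
  "jaw": [-1, -1, -1, -1, -1, -1, -1, -1, -1, -1, -1, -1, -1, -1, -1, -1, -1, -1, -1, -1]
}}

```text
time_s: 14.62
eef_pos: [0.5816, 0.0403, 0.1633]
eef_rot: [0.708, 0.707, -0.001, -0.001]
contact_force: [0.2, 0.2, 0.4]
finger_gap: 0.24
```

{"name": "jog_arm", "arguments": {
  "offset": [
    [0, 0, -25],
    [0, 0, -60],
    [0, 0, -100],
    [0, 0, -135],
    [0, 0, -152],
    [0, 0, -152],
    [-25, 1, -152],
    [-55, 2, -152],
    [-78, 2, -152],
    [-86, 2, -152],
    [-87, 2, -152],
    [-87, 2, -152]
  ],
  "delta_rot": [
    [0, 0, 0],
    [0, 0, 0],
    [0, 0, 0],
    [0, 0, 0],
    [0, 0, 0],
    [0, 0, 0],
    [0, 0, 0],
    [0, 0, 0],
    [0, 0, 0],
    [0, 0, 0],
    [0, 0, 0],
    [0, 0, 0]
  ],
  "jaw": [-1, -1, -1, -1, -1, -1, -1, -1, -1, -1, -1, -1]
}}

```text
time_s: 15.62
eef_pos: [0.5838, -0.0467, 0.3149]
eef_rot: [0.708, 0.706, -0.001, -0.001]
contact_force: [0.1, 0.4, -0.1]
finger_gap: 0.24
```

```bash
python3 -c "
from h import *
plan((.583,-.0465,.162,0))
C,im=shot('wrist','w7.png'); rims(C,im,G)"
```

```text
t 15.62 p [ 0.5838 -0.0467  0.3149] x-axis [0.002 1.    0.   ] F [ 0.1  0.4 -0.1] gap 0.24 q6 -1.83
(0.583, -0.0465, 0.162, 0) off [  0.2  -0.4 152.9] rot [-0.2 -0.  -0.1]
s pred [238. 190.] 28.0 found [(array([ 0.584, -0.122]), 25.6)]
m pred [416. 191.] 31.2 found [(array([0.581, 0.04 ]), 29.4), (array([0.573, 0.029]), 31.5)]
l pred [318. 197.] 35.8 found [(array([ 0.57 , -0.045]), 33.8), (array([ 0.583, -0.045]), 32.0)]
```

{"name": "jog_arm", "arguments": {
  "offset": [
    [0, 0, 30],
    [0, 0, 60],
    [0, 0, 85],
    [0, 0, 105],
    [0, 0, 125],
    [0, 0, 142],
    [0, 0, 150],
    [0, 0, 152],
    [0, 0, 152],
    [0, 0, 130],
    [0, 0, 100],
    [0, 0, 82],
    [0, 0, 80],
    [0, 0, 80],
    [0, 0, 100],
    [0, 0, 125],
    [0, 0, 144],
    [0, 0, 152],
    [0, 0, 152],
    [0, 0, 152]
  ],
  "delta_rot": [
    [0, 0, 0],
    [0, 0, 0],
    [0, 0, 0],
    [0, 0, 0],
    [0, 0, 0],
    [0, 0, 0],
    [0, 0, 0],
    [0, 0, 0],
    [0, 0, 0],
    [0, 0, 0],
    [0, 0, 0],
    [0, 0, 0],
    [0, 0, 0],
    [0, 0, 0],
    [0, 0, 0],
    [0, 0, 0],
    [0, 0, 0],
    [0, 0, 0],
    [0, 0, 0],
    [0, 0, 0]
  ],
  "jaw": [-1, -1, -1, -1, -1, -1, -1, -1, -1, -1, -1, -1, -1, -1, -1, -1, -1, -1, -1, -1]
}}

```text
time_s: 17.33
eef_pos: [0.5833, -0.046, 0.1628]
eef_rot: [0.707, 0.707, -0.001, -0.001]
contact_force: [0.3, 0.7, -0.2]
finger_gap: 0.239
```

{"name": "jog_arm", "arguments": {
  "offset": [
    [0, 0, -25],
    [0, 0, -60],
    [0, 0, -100],
    [0, 0, -135],
    [0, 0, -155],
    [-15, -5, -155],
    [-50, -15, -155],
    [-90, -27, -155],
    [-130, -38, -155],
    [-170, -50, -155],
    [-210, -61, -155],
    [-250, -73, -155],
    [-280, -82, -155],
    [-293, -86, -155],
    [-293, -86, -155],
    [-293, -86, -155]
  ],
  "delta_rot": [
    [0, 0, 0],
    [0, 0, 0],
    [0, 0, 0],
    [0, 0, 0],
    [0, 0, 0],
    [0, 0, 0],
    [0, 0, 0],
    [0, 0, 0],
    [0, 0, 0],
    [0, 0, 0],
    [0, 0, 0],
    [0, 0, 0],
    [0, 0, 0],
    [0, 0, 0],
    [0, 0, 0],
    [0, 0, 0]
  ],
  "jaw": [-1, -1, -1, -1, -1, -1, -1, -1, -1, -1, -1, -1, -1, -1, -1, -1]
}}

```text
time_s: 18.67
eef_pos: [0.4972, -0.3394, 0.3173]
eef_rot: [0.708, 0.706, -0.001, -0.002]
contact_force: [1.7, 0.6, -1.0]
finger_gap: 0.243
```

```bash
python3 -c "
from h import *
plan((.4965,-.340,.162,0))
C,im=shot('wrist','w8.png'); rims(C,im,G)
print(w2px(C,(.495,-.339,.065)),w2px(C,(.495,-.339,.004)))"
```

```text
t 18.67 p [ 0.4972 -0.3394  0.3173] x-axis [0.003 1.    0.001] F [ 1.7  0.6 -1. ] gap 0.243 q6 -1.31
(0.4965, -0.34, 0.162, 0) off [-8.000e-01 -1.000e-01  1.553e+02] rot [-0.2 -0.1 -0.1]
s pred [536. 274.] 25.9 found [(array([ 0.588, -0.121]), 25.5)]
m out of view
l pred [630. 287.] 33.0 found []
[318.32469856 185.53683965] [318.2232161  174.60422176]
```

View pics/w8.png

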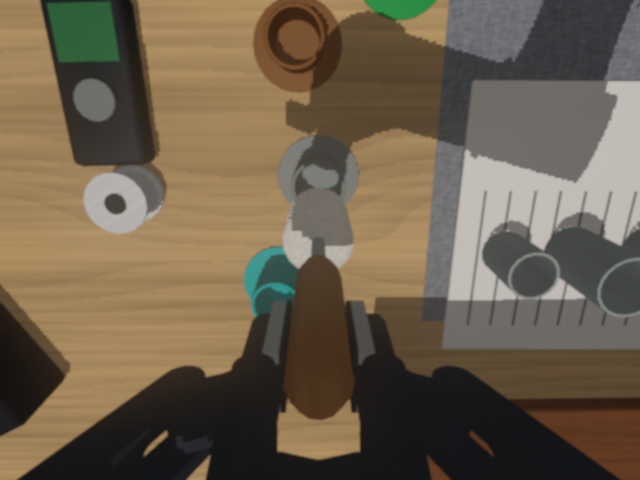

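The pot foot at (318,174) is exactly where predicted. Lowering the brush into the pot.

{"name": "jog_arm", "arguments": {
  "offset": [
    [-1, -1, 30],
    [-1, -1, 60],
    [-1, -1, 85],
    [-1, -1, 105],
    [-1, -1, 125],
    [-1, -1, 142],
    [-1, -1, 155],
    [-1, -1, 160],
    [-1, -1, 161],
    [-1, -1, 161]
  ],
  "delta_rot": [
    [0, 0, 0],
    [0, 0, 0],
    [0, 0, 0],
    [0, 0, 0],
    [0, 0, 0],
    [0, 0, 0],
    [0, 0, 0],
    [0, 0, 0],
    [0, 0, 0],
    [0, 0, 0]
  ],
  "jaw": [-1, -1, -1, -1, -1, -1, -1, -1, -1, -1]
}}

```text
time_s: 19.55
eef_pos: [0.4965, -0.3392, 0.1574]
eef_rot: [0.707, 0.707, -0.001, -0.001]
contact_force: [-0.5, 0.4, -0.3]
finger_gap: 0.242
```

{"name": "jog_arm", "arguments": {
  "offset": [
    [0, 0, 0],
    [0, 0, 0],
    [0, 0, 0],
    [0, 0, 0],
    [0, 0, 0],
    [0, 0, 0],
    [0, 0, -10],
    [0, 0, -30],
    [0, 0, -60],
    [0, 0, -100],
    [0, 0, -140],
    [0, 0, -160],
    [0, 0, -160]
  ],
  "delta_rot": [
    [0, 0, 0],
    [0, 0, 0],
    [0, 0, 0],
    [0, 0, 0],
    [0, 0, 0],
    [0, 0, 0],
    [0, 0, 0],
    [0, 0, 0],
    [0, 0, 0],
    [0, 0, 0],
    [0, 0, 0],
    [0, 0, 0],
    [0, 0, 0]
  ],
  "jaw": [-0.3, -0.2, 0, 0.2, 0.2, 0.2, 0.2, 0.2, 0.2, 0.2, 0.2, 0.2, 0.2]
}}

```text
time_s: 20.63
eef_pos: [0.4975, -0.3404, 0.3253]
eef_rot: [0.707, 0.707, 0.0, 0.004]
contact_force: [-0.1, -1.1, 0.7]
finger_gap: 0.596
```

```bash
python3 -c "
from h import *
C,im=shot('wrist','w9.png')
h=cv2.cvtColor(im,cv2.COLOR_RGB2HSV)[180:280,270:360]
plan((.583,-.121,.23,90),(.582,-.121,.045,90))"
```

```text
t 20.68 p [ 0.4975 -0.3398  0.3218] x-axis [ 0.001  1.    -0.003] F [ 0.5  0.  -0.6] gap 0.595 q6 -1.31
(0.583, -0.121, 0.23, 90) off [219.1  85.1  91.5] rot [  0.    0.3 -90. ]
(0.582, -0.121, 0.045, 90) off [219.6  83.5 276.5] rot [  0.    0.3 -90. ]
```

{"name": "jog_arm", "arguments": {
  "offset": [
    [40, 15, 0],
    [80, 30, 0],
    [115, 45, 10],
    [150, 60, 20],
    [185, 72, 30],
    [219, 85, 45],
    [219, 85, 60],
    [219, 85, 75],
    [219, 85, 91],
    [219, 85, 91],
    [219, 85, 91],
    [219, 85, 91],
    [219, 85, 91],
    [219, 85, 91],
    [219, 85, 91],
    [219, 85, 91]
  ],
  "delta_rot": [
    [0, 0, -7],
    [0, 0, -14],
    [0, 0, -21],
    [0, 0, -28],
    [0, 0, -35],
    [0, 0, -42],
    [0, 0, -49],
    [0, 0, -56],
    [0, 0, -63],
    [0, 0, -70],
    [0, 0, -77],
    [0, 0, -84],
    [0, 0, -90],
    [0, 0, -90],
    [0, 0, -90],
    [0, 0, -90]
  ],
  "jaw": [0.2, 0.2, 0.2, 1, 1, 1, 1, 1, 1, 1, 1, 1, 1, 1, 1, 1]
}}

```text
time_s: 22.02
eef_pos: [0.5827, -0.1211, 0.2302]
eef_rot: [0.002, 1.0, -0.001, 0.001]
contact_force: [-0.2, -0.2, -0.4]
finger_gap: 1.002
```

```bash
python3 -c "
from h import *
C,im=shot('wrist','w10.png'); rims(C,im,G)
C,im=shot('top','t10.png'); cv2.imwrite('pics/t10c.png',cv2.resize(im[150:330,160:480,::-1],None,fx=2.5,fy=2.5,interpolation=3))
plan((.583,-.1215,.13,90),(.583,-.1215,.045,90))"
```

```text
s pred [321. 217.] 34.0 found [(array([ 0.585, -0.124]), 33.1)]
m pred [322. 410.] 27.5 found [(array([0.586, 0.04 ]), 26.5), (array([0.578, 0.037]), 27.0)]
l pred [320. 326.] 37.3 found [(array([ 0.588, -0.047]), 36.3)]
t 22.12 p [ 0.5828 -0.1211  0.2304] x-axis [-1.     0.003 -0.003] F [-0.1  0.8 -0.3] gap 1.002 q6 -0.14
(0.583, -0.1215, 0.13, 90) off [ 1.000e-01 -2.000e-01  1.004e+02] rot [-0.1  0.2 -0.2]
(0.583, -0.1215, 0.045, 90) off [3.000e-01 1.000e-01 1.854e+02] rot [-0.1  0.2 -0.2]
```

View pics/t10c.png

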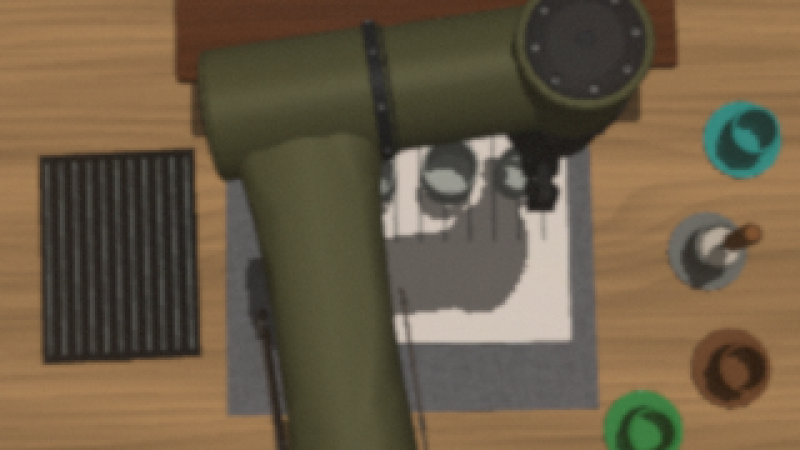

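The brush is upright in the pot and the beakers are unmoved. Grasping the small one.

{"name": "jog_arm", "arguments": {
  "offset": [
    [-1, -1, 35],
    [-1, -1, 70],
    [-1, -1, 110],
    [-1, -1, 145],
    [-1, -1, 170],
    [-1, -1, 183],
    [-1, -1, 185],
    [-1, -1, 185],
    [-1, -1, 185],
    [-1, -1, 185],
    [-1, -1, 185],
    [-1, -1, 185],
    [-1, -1, 185],
    [-1, -1, 185]
  ],
  "delta_rot": [
    [0, 0, 0],
    [0, 0, 0],
    [0, 0, 0],
    [0, 0, 0],
    [0, 0, 0],
    [0, 0, 0],
    [0, 0, 0],
    [0, 0, 0],
    [0, 0, 0],
    [0, 0, 0],
    [0, 0, 0],
    [0, 0, 0],
    [0, 0, 0],
    [0, 0, 0]
  ],
  "jaw": [1, 1, 1, 1, 1, 1, 1, 1, -1, -1, -1, -1, -1, -1]
}}

```text
time_s: 23.28
eef_pos: [0.5857, -0.1227, 0.0478]
eef_rot: [0.001, 1.0, -0.002, 0.003]
contact_force: [-0.2, 0.6, 5.6]
finger_gap: 0.59
```

```bash
python3 -c "
from h import *
plan((.583,-.12,.22,90),(.45,0,.22,0),(.425,.329,.22,0))"
```

```text
t 23.28 p [ 0.5857 -0.1227  0.0478] x-axis [-1.     0.002 -0.007] F [-0.2  0.6  5.6] gap 0.59 q6 -0.13
(0.583, -0.12, 0.22, 90) off [   1.6    2.2 -172.2] rot [-0.2  0.4 -0.1]
(0.45, 0, 0.22, 0) off [ 134.8  121.8 -173.4] rot [ 0.2  0.4 89.9]
(0.425, 0.329, 0.22, 0) off [ 160.6  450.8 -174.6] rot [ 0.2  0.4 89.9]
```

{"name": "jog_arm", "arguments": {
  "offset": [
    [0, 0, -25],
    [0, 0, -60],
    [0, 0, -100],
    [0, 0, -140],
    [10, 10, -174],
    [25, 40, -174],
    [40, 75, -174],
    [55, 110, -174],
    [70, 145, -174],
    [85, 180, -174],
    [100, 215, -174],
    [115, 250, -174],
    [130, 290, -174],
    [140, 330, -174],
    [150, 370, -174],
    [160, 410, -174],
    [161, 440, -174],
    [161, 451, -174],
    [161, 451, -174],
    [161, 451, -174]
  ],
  "delta_rot": [
    [0, 0, 0],
    [0, 0, 0],
    [0, 0, 0],
    [0, 0, 7],
    [0, 0, 14],
    [0, 0, 21],
    [0, 0, 28],
    [0, 0, 35],
    [0, 0, 42],
    [0, 0, 49],
    [0, 0, 56],
    [0, 0, 63],
    [0, 0, 70],
    [0, 0, 77],
    [0, 0, 84],
    [0, 0, 90],
    [0, 0, 90],
    [0, 0, 90],
    [0, 0, 90],
    [0, 0, 90]
  ],
  "jaw": [-1, -1, -1, -1, -1, -1, -1, -1, -1, -1, -1, -1, -1, -1, -1, -1, -1, -1, -1, -1]
}}

```text
time_s: 24.95
eef_pos: [0.4239, 0.3304, 0.2188]
eef_rot: [0.707, 0.707, 0.001, 0.003]
contact_force: [-0.4, -0.2, -0.7]
finger_gap: 0.581
```

```bash
python3 -c "
from h import *
plan((.425,.329,.045,0))"
```

```text
t 24.95 p [0.4239 0.3304 0.2188] x-axis [-0.     1.    -0.004] F [-0.4 -0.2 -0.7] gap 0.581 q6 -2.61
(0.425, 0.329, 0.045, 0) off [-7.000e-01  1.000e-01  1.738e+02] rot [0.3 0.2 0. ]
```

{"name": "jog_arm", "arguments": {
  "offset": [
    [-1, 0, 35],
    [-1, 0, 70],
    [-1, 0, 105],
    [-1, 0, 135],
    [-1, 0, 155],
    [-1, 0, 167],
    [-1, 0, 172],
    [-1, 0, 174],
    [-1, 0, 174],
    [-1, 0, 174]
  ],
  "delta_rot": [
    [0.3, 0.2, 0],
    [0.3, 0.2, 0],
    [0.3, 0.2, 0],
    [0.3, 0.2, 0],
    [0.3, 0.2, 0],
    [0.3, 0.2, 0],
    [0.3, 0.2, 0],
    [0.3, 0.2, 0],
    [0.3, 0.2, 0],
    [0.3, 0.2, 0]
  ],
  "jaw": [-1, -1, -1, -1, -1, -1, -1, -1, -1, -1]
}}

```text
time_s: 25.78
eef_pos: [0.4256, 0.3293, 0.0466]
eef_rot: [0.707, 0.707, 0.001, 0.0]
contact_force: [0.7, 0.7, 0.2]
finger_gap: 0.584
```

{"name": "jog_arm", "arguments": {
  "offset": [
    [0, 0, 0],
    [0, 0, 0],
    [0, 0, 0],
    [0, 0, 0],
    [0, 0, 0],
    [0, 0, -10],
    [0, 0, -40],
    [0, 0, -80],
    [0, 0, -120],
    [0, 0, -160],
    [0, 0, -185],
    [0, 0, -185]
  ],
  "delta_rot": [
    [0, 0, 0],
    [0, 0, 0],
    [0, 0, 0],
    [0, 0, 0],
    [0, 0, 0],
    [0, 0, 0],
    [0, 0, 0],
    [0, 0, 0],
    [0, 0, 0],
    [0, 0, 0],
    [0, 0, 0],
    [0, 0, 0]
  ],
  "jaw": [0.4, 0.8, 1, 1, 1, 1, 1, 1, 1, 1, 1, 1]
}}

```text
time_s: 26.78
eef_pos: [0.4271, 0.33, 0.2402]
eef_rot: [0.707, 0.707, 0.007, 0.0]
contact_force: [-1.3, -0.6, 0.7]
finger_gap: 0.997
```

```bash
python3 -c "
from h import *
C,im=shot('wrist','w11.png'); G['s']=(.425,.329,.076,.026); rims(C,im,G)
for q in [(.621,.422),(.623,.244),(.383,.239),(.383,.414)]: print(w2px(C,(*q,.004)).round(0))
plan((.584,.04,.23,90))"
```

```text
s pred [315. 206.] 34.0 found [(array([0.425, 0.329]), 32.0)]
m pred [-26. 391.] 33.5 found []
l pred [-148.  406.] 38.7 found [(array([0.53 , 0.165]), 36.2)]
[400. 362.]
[237. 365.]
[214. 139.]
[409. 139.]
t 26.83 p [0.4262 0.3299 0.2365] x-axis [-0.     1.     0.007] F [ 0.8 -0.2 -1. ] gap 1.006 q6 -2.6
(0.584, 0.04, 0.23, 90) off [-289.9  157.8    5.6] rot [  0.6  -0.  -90. ]
```

View pics/w11.png

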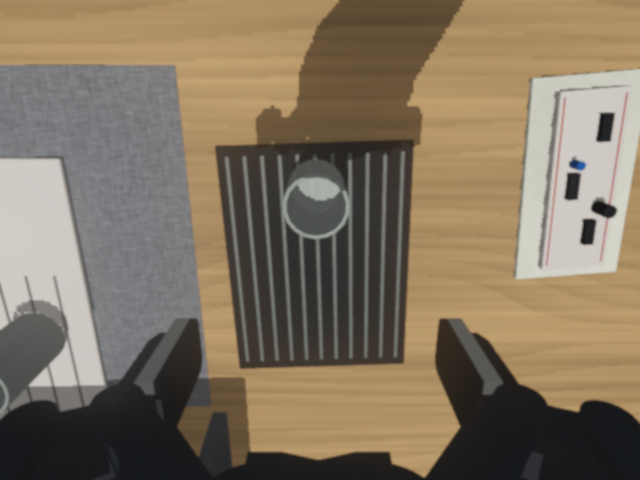

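The small beaker stands on the mat with rim at (315,206), well inside the edges. Medium next.

{"name": "jog_arm", "arguments": {
  "offset": [
    [-25, 14, 0],
    [-50, 28, 0],
    [-75, 41, 0],
    [-100, 55, 0],
    [-125, 68, 0],
    [-150, 82, 0],
    [-175, 96, 0],
    [-200, 109, 2],
    [-225, 122, 4],
    [-250, 136, 6],
    [-270, 147, 6],
    [-285, 155, 6],
    [-290, 158, 6],
    [-290, 158, 6],
    [-290, 158, 6],
    [-290, 158, 6]
  ],
  "delta_rot": [
    [0, 0, -7],
    [0, 0, -14],
    [0, 0, -21],
    [0, 0, -28],
    [0, 0, -35],
    [0, 0, -42],
    [0, 0, -49],
    [0, 0, -56],
    [0, 0, -63],
    [0, 0, -70],
    [0, 0, -77],
    [0, 0, -84],
    [0, 0, -90],
    [0, 0, -90],
    [0, 0, -90],
    [0, 0, -90]
  ],
  "jaw": [1, 1, 1, 1, 1, 1, 1, 1, 1, 1, 1, 1, 1, 1, 1, 1]
}}

```text
time_s: 28.17
eef_pos: [0.5839, 0.0403, 0.2292]
eef_rot: [0.001, 1.0, 0.004, 0.003]
contact_force: [-0.5, 0.0, 0.2]
finger_gap: 1.0
```

```bash
python3 -c "
from h import *
C,im=shot('wrist','w12.png'); G['s']=(.425,.329,.076,.026); rims(C,im,G)
plan((.584,.04,.055,90))"
```

```text
s out of view
m pred [325. 222.] 38.2 found [(array([0.582, 0.039]), 37.7), (array([0.579, 0.025]), 38.2)]
l pred [322.  89.] 55.0 found [(array([ 0.584, -0.048]), 50.2), (array([ 0.569, -0.055]), 56.3), (array([ 0.6 , -0.05]), 58.6)]
t 28.22 p [0.5839 0.0405 0.2294] x-axis [-1.     0.002 -0.007] F [-0.3 -0.2  0.2] gap 1.0 q6 -0.41
(0.584, 0.04, 0.055, 90) off [  1.1  -1.7 174.4] rot [ 0.4  0.4 -0.1]
```

{"name": "jog_arm", "arguments": {
  "offset": [
    [1, -1, 35],
    [1, -1, 70],
    [1, -1, 110],
    [1, -1, 145],
    [1, -1, 162],
    [1, -1, 170],
    [1, -1, 171],
    [1, -1, 171],
    [1, -1, 171],
    [1, -1, 171],
    [1, -1, 171],
    [1, -1, 171],
    [1, -1, 171],
    [1, -1, 171]
  ],
  "delta_rot": [
    [0.4, 0.4, 0],
    [0.4, 0.4, 0],
    [0.4, 0.4, 0],
    [0.4, 0.4, 0],
    [0.4, 0.4, 0],
    [0.4, 0.4, 0],
    [0.4, 0.4, 0],
    [0.4, 0.4, 0],
    [0.4, 0.4, 0],
    [0.4, 0.4, 0],
    [0.4, 0.4, 0],
    [0.4, 0.4, 0],
    [0.4, 0.4, 0],
    [0.4, 0.4, 0]
  ],
  "jaw": [1, 1, 1, 1, 1, 1, 1, 1, -1, -1, -1, -1, -1, -1]
}}

```text
time_s: 29.38
eef_pos: [0.5852, 0.0409, 0.0609]
eef_rot: [0.001, 1.0, 0.0, 0.002]
contact_force: [-1.0, 0.8, 6.2]
finger_gap: 0.645
```

```bash
python3 -c "
from h import *
plan((.503,.33,.24,0),(.503,.33,.06,0))"
```

```text
t 29.38 p [0.5852 0.0409 0.0609] x-axis [-1.     0.002 -0.003] F [-1.   0.8  6.2] gap 0.645 q6 -0.41
(0.503, 0.33, 0.24, 0) off [  82.1  289.1 -179.2] rot [ 0.2  0.1 89.9]
(0.503, 0.33, 0.06, 0) off [ 82.6 289.    0.8] rot [ 0.2  0.1 89.9]
```

{"name": "jog_arm", "arguments": {
  "offset": [
    [0, 0, -25],
    [0, 0, -60],
    [0, 0, -100],
    [0, 0, -140],
    [5, 10, -180],
    [15, 30, -180],
    [25, 55, -180],
    [32, 80, -180],
    [40, 105, -180],
    [47, 130, -180],
    [55, 155, -180],
    [60, 180, -180],
    [67, 205, -180],
    [74, 230, -180],
    [78, 255, -180],
    [82, 275, -180],
    [82, 289, -180],
    [82, 289, -180],
    [82, 289, -180],
    [82, 289, -180]
  ],
  "delta_rot": [
    [0, 0, 0],
    [0, 0, 0],
    [0, 0, 0],
    [0, 0, 7],
    [0, 0, 14],
    [0, 0, 21],
    [0, 0, 28],
    [0, 0, 35],
    [0, 0, 42],
    [0, 0, 49],
    [0, 0, 56],
    [0, 0, 63],
    [0, 0, 70],
    [0, 0, 77],
    [0, 0, 84],
    [0, 0, 90],
    [0, 0, 90],
    [0, 0, 90],
    [0, 0, 90],
    [0, 0, 90]
  ],
  "jaw": [-1, -1, -1, -1, -1, -1, -1, -1, -1, -1, -1, -1, -1, -1, -1, -1, -1, -1, -1, -1]
}}

```text
time_s: 31.05
eef_pos: [0.5034, 0.3294, 0.2409]
eef_rot: [0.707, 0.707, 0.001, 0.001]
contact_force: [0.4, 0.4, -0.4]
finger_gap: 0.648
```

```bash
python3 -c "
from h import *
C,im=shot('wrist','w13.png'); rims(C,im,dict(s=(.425,.329,.076,.026)))
plan((.503,.33,.0575,0))"
```

```text
s pred [318. 102.] 36.8 found [(array([0.426, 0.329]), 35.9)]
t 31.1 p [0.5034 0.3292 0.241 ] x-axis [0.001 1.    0.001] F [-0.6  0.1 -0.7] gap 0.65 q6 -2.48
(0.503, 0.33, 0.0575, 0) off [  0.7  -1.  183.5] rot [ 0.2 -0.  -0. ]
```

{"name": "jog_arm", "arguments": {
  "offset": [
    [1, 0, 35],
    [1, 0, 70],
    [1, 0, 105],
    [1, 0, 140],
    [1, 0, 162],
    [1, 0, 174],
    [1, 0, 180],
    [1, 0, 183],
    [1, 0, 184],
    [1, 0, 184]
  ],
  "delta_rot": [
    [0, 0, 0],
    [0, 0, 0],
    [0, 0, 0],
    [0, 0, 0],
    [0, 0, 0],
    [0, 0, 0],
    [0, 0, 0],
    [0, 0, 0],
    [0, 0, 0],
    [0, 0, 0]
  ],
  "jaw": [-1, -1, -1, -1, -1, -1, -1, -1, -1, -1]
}}

```text
time_s: 31.93
eef_pos: [0.5048, 0.3308, 0.0588]
eef_rot: [0.707, 0.707, 0.003, 0.001]
contact_force: [0.4, 0.7, -1.3]
finger_gap: 0.644
```

{"name": "jog_arm", "arguments": {
  "offset": [
    [0, 0, 0],
    [0, 0, 0],
    [0, 0, 0],
    [0, 0, 0],
    [0, 0, 0],
    [0, 0, -10],
    [0, 0, -40],
    [0, 0, -80],
    [0, 0, -120],
    [0, 0, -160],
    [0, 0, -185],
    [0, 0, -185]
  ],
  "delta_rot": [
    [0, 0, 0],
    [0, 0, 0],
    [0, 0, 0],
    [0, 0, 0],
    [0, 0, 0],
    [0, 0, 0],
    [0, 0, 0],
    [0, 0, 0],
    [0, 0, 0],
    [0, 0, 0],
    [0, 0, 0],
    [0, 0, 0]
  ],
  "jaw": [0.4, 0.8, 1, 1, 1, 1, 1, 1, 1, 1, 1, 1]
}}

```text
time_s: 32.93
eef_pos: [0.5057, 0.3309, 0.2529]
eef_rot: [0.707, 0.707, 0.009, 0.002]
contact_force: [-0.3, 0.6, 0.5]
finger_gap: 1.0
```

```bash
python3 -c "
from h import *
C,im=shot('wrist','w14.png'); rims(C,im,dict(s=(.425,.329,.076,.026),m=(.503,.33,.09,.028),l=(.584,-.047,.108,.031)))
plan((.584,-.047,.25,90))"
```

```text
s pred [313.  96.] 35.7 found [(array([0.427, 0.33 ]), 35.3)]
m pred [315. 204.] 36.8 found [(array([0.505, 0.332]), 34.6), (array([0.489, 0.33 ]), 35.4)]
l pred [-170.  313.] 40.4 found [(array([0.579, 0.47 ]), 38.4)]
t 32.98 p [0.5049 0.3309 0.2491] x-axis [0.001 1.    0.008] F [-0.3 -0.5 -0.8] gap 1.0 q6 -2.49
(0.584, -0.047, 0.25, 90) off [-377.9   79.4   -2.9] rot [  0.8   0.2 -90. ]
```

Both are standing on the mat. Now the large one.

{"name": "jog_arm", "arguments": {
  "offset": [
    [-30, 7, 0],
    [-60, 14, 0],
    [-95, 21, 0],
    [-130, 28, 0],
    [-165, 35, 0],
    [-200, 42, 0],
    [-230, 49, 0],
    [-260, 56, 0],
    [-290, 62, 0],
    [-320, 68, 0],
    [-345, 74, 0],
    [-365, 78, 0],
    [-378, 79, 0],
    [-378, 79, 0],
    [-378, 79, 0],
    [-378, 79, 0]
  ],
  "delta_rot": [
    [0, 0, -7],
    [0, 0, -14],
    [0, 0, -21],
    [0, 0, -28],
    [0, 0, -35],
    [0, 0, -42],
    [0, 0, -49],
    [0, 0, -56],
    [0, 0, -63],
    [0, 0, -70],
    [0, 0, -77],
    [0, 0, -84],
    [0, 0, -90],
    [0, 0, -90],
    [0, 0, -90],
    [0, 0, -90]
  ],
  "jaw": [1, 1, 1, 1, 1, 1, 1, 1, 1, 1, 1, 1, 1, 1, 1, 1]
}}

```text
time_s: 34.32
eef_pos: [0.5834, -0.0467, 0.2466]
eef_rot: [0.001, 1.0, 0.004, 0.005]
contact_force: [-0.5, -0.4, -0.1]
finger_gap: 1.002
```

```bash
python3 -c "
from h import *
C,im=shot('wrist','w15.png'); rims(C,im,dict(l=(.584,-.047,.108,.031)))
plan((.584,-.047,.07,90))"
```

```text
l pred [320. 219.] 42.0 found [(array([ 0.586, -0.046]), 41.5)]
t 34.37 p [ 0.5834 -0.0464  0.2468] x-axis [-1.     0.002 -0.011] F [ 1.  -0.6 -0.9] gap 0.998 q6 -0.26
(0.584, -0.047, 0.07, 90) off [  1.3  -2.  176.8] rot [ 0.5  0.6 -0.1]
```

{"name": "jog_arm", "arguments": {
  "offset": [
    [0, -1, 35],
    [0, -1, 70],
    [0, -1, 110],
    [0, -1, 145],
    [0, -1, 165],
    [0, -1, 175],
    [0, -1, 178],
    [0, -1, 178],
    [0, -1, 178],
    [0, -1, 178],
    [0, -1, 178],
    [0, -1, 178],
    [0, -1, 178],
    [0, -1, 178]
  ],
  "delta_rot": [
    [0.5, 0.6, 0],
    [0.5, 0.6, 0],
    [0.5, 0.6, 0],
    [0.5, 0.6, 0],
    [0.5, 0.6, 0],
    [0.5, 0.6, 0],
    [0.5, 0.6, 0],
    [0.5, 0.6, 0],
    [0.5, 0.6, 0],
    [0.5, 0.6, 0],
    [0.5, 0.6, 0],
    [0.5, 0.6, 0],
    [0.5, 0.6, 0],
    [0.5, 0.6, 0]
  ],
  "jaw": [1, 1, 1, 1, 1, 1, 1, 1, -1, -1, -1, -1, -1, -1]
}}

```text
time_s: 35.53
eef_pos: [0.5865, -0.046, 0.0717]
eef_rot: [0.001, 1.0, -0.0, 0.002]
contact_force: [-2.2, 0.5, 7.1]
finger_gap: 0.723
```

```bash
python3 -c "
from h import *
plan((.582,.332,.245,0),(.503,.33,.06,0))"
```

```text
t 35.53 p [ 0.5865 -0.046   0.0717] x-axis [-1.     0.002 -0.004] F [-2.2  0.5  7.1] gap 0.723 q6 -0.27
(0.582, 0.332, 0.245, 0) off [   4.5  377.9 -173.6] rot [ 0.1  0.2 89.9]
(0.503, 0.33, 0.06, 0) off [ 84.2 375.9  11.1] rot [ 0.1  0.2 89.9]
```

{"name": "jog_arm", "arguments": {
  "offset": [
    [0, 0, -25],
    [0, 0, -60],
    [0, 0, -100],
    [0, 0, -140],
    [1, 10, -174],
    [1, 35, -174],
    [2, 65, -174],
    [2, 95, -174],
    [2, 125, -174],
    [3, 157, -174],
    [3, 190, -174],
    [3, 223, -174],
    [4, 256, -174],
    [4, 289, -174],
    [4, 320, -174],
    [4, 350, -174],
    [4, 370, -174],
    [4, 378, -174],
    [4, 378, -174],
    [4, 378, -174]
  ],
  "delta_rot": [
    [0, 0, 0],
    [0, 0, 0],
    [0, 0, 0],
    [0, 0, 7],
    [0, 0, 14],
    [0, 0, 21],
    [0, 0, 28],
    [0, 0, 35],
    [0, 0, 42],
    [0, 0, 49],
    [0, 0, 56],
    [0, 0, 63],
    [0, 0, 70],
    [0, 0, 77],
    [0, 0, 84],
    [0, 0, 90],
    [0, 0, 90],
    [0, 0, 90],
    [0, 0, 90],
    [0, 0, 90]
  ],
  "jaw": [-1, -1, -1, -1, -1, -1, -1, -1, -1, -1, -1, -1, -1, -1, -1, -1, -1, -1, -1, -1]
}}

```text
time_s: 37.2
eef_pos: [0.5825, 0.3319, 0.2456]
eef_rot: [0.708, 0.707, 0.001, 0.002]
contact_force: [0.4, -0.2, 0.1]
finger_gap: 0.718
```

```bash
python3 -c "
from h import *
C,im=shot('wrist','w16.png'); rims(C,im,dict(m=(.505,.332,.09,.028)))
plan((.582,.332,.068,0))"
```

```text
m pred [319. 104.] 40.8 found [(array([0.505, 0.331]), 39.5)]
t 37.25 p [0.5827 0.3313 0.2459] x-axis [ 0.002  1.    -0.001] F [-0.3 -0.1 -1.1] gap 0.723 q6 -2.39
(0.582, 0.332, 0.068, 0) off [  0.8  -1.5 177.9] rot [ 0.3  0.  -0.1]
```

{"name": "jog_arm", "arguments": {
  "offset": [
    [0, -1, 35],
    [0, -1, 70],
    [0, -1, 105],
    [0, -1, 135],
    [0, -1, 157],
    [0, -1, 168],
    [0, -1, 175],
    [0, -1, 178],
    [0, -1, 179],
    [0, -1, 179]
  ],
  "delta_rot": [
    [0.3, 0, 0],
    [0.3, 0, 0],
    [0.3, 0, 0],
    [0.3, 0, 0],
    [0.3, 0, 0],
    [0.3, 0, 0],
    [0.3, 0, 0],
    [0.3, 0, 0],
    [0.3, 0, 0],
    [0.3, 0, 0]
  ],
  "jaw": [-1, -1, -1, -1, -1, -1, -1, -1, -1, -1]
}}

```text
time_s: 38.08
eef_pos: [0.5832, 0.3315, 0.0687]
eef_rot: [0.708, 0.706, 0.001, 0.0]
contact_force: [0.5, -0.0, 0.2]
finger_gap: 0.715
```

{"name": "jog_arm", "arguments": {
  "offset": [
    [0, 0, 0],
    [0, 0, 0],
    [0, 0, 0],
    [0, 0, 0],
    [0, 0, 0],
    [0, 0, -10],
    [0, 0, -40],
    [0, 0, -80],
    [0, 0, -120],
    [0, 0, -160],
    [0, 0, -185],
    [0, 0, -185]
  ],
  "delta_rot": [
    [0, 0, 0],
    [0, 0, 0],
    [0, 0, 0],
    [0, 0, 0],
    [0, 0, 0],
    [0, 0, 0],
    [0, 0, 0],
    [0, 0, 0],
    [0, 0, 0],
    [0, 0, 0],
    [0, 0, 0],
    [0, 0, 0]
  ],
  "jaw": [0.4, 0.8, 1, 1, 1, 1, 1, 1, 1, 1, 1, 1]
}}

```text
time_s: 39.08
eef_pos: [0.5848, 0.3316, 0.2635]
eef_rot: [0.708, 0.706, 0.007, 0.002]
contact_force: [1.2, -0.1, 1.3]
finger_gap: 0.999
```

```bash
python3 -c "
from h import *
C,im=shot('wrist','w17.png'); rims(C,im,dict(m=(.505,.332,.09,.028),l=(.582,.332,.104,.031)))
plan((.43,-.041,.25,0),(.43,-.041,.02,0))"
```

```text
m pred [317.  98.] 38.7 found [(array([0.505, 0.331]), 38.2)]
l pred [317. 206.] 41.2 found [(array([0.583, 0.336]), 39.0), (array([0.568, 0.335]), 40.4), (array([0.572, 0.327]), 41.7)]
t 39.13 p [0.5841 0.3317 0.2596] x-axis [0.002 1.    0.006] F [-0.   0.3 -1.5] gap 0.995 q6 -2.39
(0.43, -0.041, 0.25, 0) off [-373.1 -153.3    6.2] rot [ 0.5 -0.3 -0.1]
(0.43, -0.041, 0.02, 0) off [-374.5 -155.1  236.2] rot [ 0.5 -0.3 -0.1]
```

{"name": "jog_arm", "arguments": {
  "offset": [
    [-35, -15, 5],
    [-70, -30, 5],
    [-105, -44, 5],
    [-140, -58, 5],
    [-175, -72, 5],
    [-210, -87, 5],
    [-245, -101, 5],
    [-280, -116, 5],
    [-315, -130, 5],
    [-345, -142, 5],
    [-373, -153, 6],
    [-373, -153, 6],
    [-374, -153, 50],
    [-374, -153, 90],
    [-374, -154, 130],
    [-374, -155, 170],
    [-374, -155, 205],
    [-374, -155, 230],
    [-374, -155, 243],
    [-374, -155, 245]
  ],
  "delta_rot": [
    [0.5, 0, 0],
    [0.5, 0, 0],
    [0.5, 0, 0],
    [0.5, 0, 0],
    [0.5, 0, 0],
    [0.5, 0, 0],
    [0.5, 0, 0],
    [0.5, 0, 0],
    [0.5, 0, 0],
    [0.5, 0, 0],
    [0.5, 0, 0],
    [0.5, 0, 0],
    [0.5, 0, 0],
    [0.5, 0, 0],
    [0.5, 0, 0],
    [0.5, 0, 0],
    [0.5, 0, 0],
    [0.5, 0, 0],
    [0.5, 0, 0],
    [0.5, 0, 0]
  ],
  "jaw": [1, 1, 0, -1, -1, -1, -1, -1, -1, -1, -1, -1, -1, -1, -1, -1, -1, -1, -1, -1]
}}

```text
time_s: 40.8
eef_pos: [0.4289, -0.0409, 0.009]
eef_rot: [0.708, 0.706, 0.0, -0.003]
contact_force: [0.8, 0.4, 1.2]
finger_gap: 0.006
```

{"name": "jog_arm", "arguments": {
  "offset": [
    [0, 0, 2],
    [0, 0, 3],
    [0, 0, 4]
  ],
  "delta_rot": [
    [0, 0, 0],
    [0, 0, 0],
    [0, 0, 0]
  ],
  "jaw": [-1, -1, -1]
}}

```text
time_s: 41.05
eef_pos: [0.4302, -0.041, 0.0081]
eef_rot: [0.708, 0.707, 0.001, -0.002]
contact_force: [-5.6, -0.2, 17.7]
finger_gap: -0.001
```

{"name": "jog_arm", "arguments": {
  "offset": [
    [0, 3, 4],
    [0, 8, 4],
    [0, 15, 4],
    [0, 23, 4],
    [0, 32, 4],
    [0, 41, 4],
    [0, 50, 4],
    [0, 59, 4],
    [0, 68, 4],
    [0, 77, 4],
    [0, 86, 4],
    [0, 95, 4],
    [0, 104, 4],
    [0, 112, 4],
    [0, 119, 4],
    [0, 125, 4],
    [0, 130, 4],
    [0, 134, 4],
    [0, 137, 4],
    [0, 139, 4]
  ],
  "delta_rot": [
    [0, 0, 0],
    [0, 0, 0],
    [0, 0, 0],
    [0, 0, 0],
    [0, 0, 0],
    [0, 0, 0],
    [0, 0, 0],
    [0, 0, 0],
    [0, 0, 0],
    [0, 0, 0],
    [0, 0, 0],
    [0, 0, 0],
    [0, 0, 0],
    [0, 0, 0],
    [0, 0, 0],
    [0, 0, 0],
    [0, 0, 0],
    [0, 0, 0],
    [0, 0, 0],
    [0, 0, 0]
  ],
  "jaw": [-1, -1, -1, -1, -1, -1, -1, -1, -1, -1, -1, -1, -1, -1, -1, -1, -1, -1, -1, -1]
}}

```text
time_s: 42.72
eef_pos: [0.5713, -0.0415, 0.0081]
eef_rot: [0.707, 0.707, 0.002, 0.0]
contact_force: [-5.7, 0.1, 14.7]
finger_gap: -0.002
```

{"name": "jog_arm", "arguments": {
  "offset": [
    [0, 3, 4],
    [0, 6, 4],
    [0, 9, 4],
    [0, 12, 4],
    [0, 15, 4]
  ],
  "delta_rot": [
    [0, 0, 0],
    [0, 0, 0],
    [0, 0, 0],
    [0, 0, 0],
    [0, 0, 0]
  ],
  "jaw": [-1, -1, -1, -1, -1]
}}

```text
time_s: 43.13
eef_pos: [0.5863, -0.0422, 0.0081]
eef_rot: [0.707, 0.707, 0.001, 0.001]
contact_force: [-11.9, 0.7, 19.4]
finger_gap: 0.0
```

A drag of -11.9 N under a 19.4 N press (ratio 0.6) means the fingers are slipping, so the tray is at the stop. Lifting off to check.

{"name": "jog_arm", "arguments": {
  "offset": [
    [0, 0, 0],
    [0, 0, -10],
    [0, 0, -45],
    [0, -20, -85],
    [0, -45, -125],
    [0, -80, -165],
    [0, -120, -205],
    [0, -150, -240],
    [0, -170, -260],
    [0, -170, -260],
    [0, -170, -260],
    [0, -170, -260]
  ],
  "delta_rot": [
    [0, 0, 0],
    [0, 0, 0],
    [0, 0, 0],
    [0, 0, 0],
    [0, 0, 0],
    [0, 0, 0],
    [0, 0, 0],
    [0, 0, 0],
    [0, 0, 0],
    [0, 0, 0],
    [0, 0, 0],
    [0, 0, 0]
  ],
  "jaw": [-1, -1, -1, -1, -1, -1, -1, -1, -1, -1, -1, -1]
}}

```text
time_s: 44.13
eef_pos: [0.4155, -0.0419, 0.2702]
eef_rot: [0.707, 0.707, 0.003, 0.002]
contact_force: [1.3, -0.4, -0.8]
finger_gap: 0.0
```

```bash
python3 -c "
from h import *
plan()
shot('wrist','w18.png')
C,im=shot('top','t18.png'); im=im.copy()
for n,(x,y,z,r) in dict(s=(.426,.329,.076,.026),m=(.505,.331,.09,.028),l=(.583,.334,.104,.031)).items():
    rims(C,im,{n:(x,y,z,r)})
for q in [(.549,.0965,.008),(.549,-.1815,.008),(.669,.0965,.168)]: print(w2px(C,q).round(1))
cv2.imwrite('pics/t18c.png',cv2.resize(im[160:330,160:480,::-1],None,fx=2.5,fy=2.5,interpolation=3))
"
```

```text
t 44.13 p [ 0.4155 -0.0419  0.2702] x-axis [-0.001  1.     0.002] F [ 1.3 -0.4 -0.8] gap 0.0 q6 -1.96
s pred [202. 278.] 9.6 found [(array([0.424, 0.327]), 8.9)]
m pred [200. 249.] 10.4 found [(array([0.504, 0.332]), 9.1)]
l pred [198. 219.] 11.6 found [(array([0.583, 0.335]), 10.8)]
[289.4 234.4]
[386.8 232.5]
[284.7 180.5]
```

View pics/t18c.png

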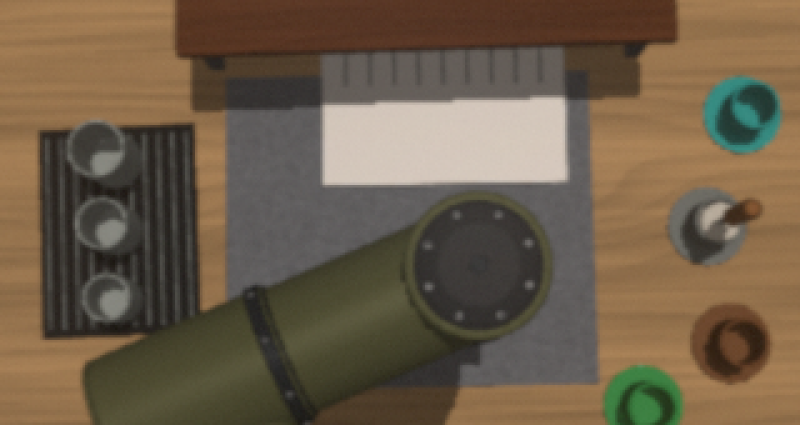

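The tray front corners, at (289,234) and (387,232), match the home prediction exactly and the tray is square. The beakers stand on the mat and the brush is in its pot.

```bash
python3 -c "
from h import *
print(arm.close_job())"
```

```text
the job is handed in; nothing more can be done
None
```

I completed the whole task and handed it in at about 44 s of robot time; the hand-in reports no verdict, so what follows are my own checks.

**What I did:**
- I pressed the tray at about 15 N and dragged it out about 14 cm, until all three beakers stood clear of the shelf.
- I scrubbed the small, then the medium, then the large beaker, two strokes each to within about 2 mm of the floor. That depth comes from the grip height, since I had no direct view of the brush tip.
- I put the brush back in its pot, stood the beakers on the mat and slid the tray back under the shelf.

**Last checks:**
- **Beakers:** the top camera found their rims at (0.424, 0.327), (0.504, 0.332) and (0.583, 0.335) m, within 3 mm of the wrist-camera readings. All three stand inside the mat edges.
- **Brush:** it stands upright in the grey pot.
- **Tray:** its front corners are within half a pixel (about 1–2 mm) of the home position. The fingers slipped on it at the end (12 N drag under 19 N press), so it is against the rear stop.
- **Bystanders:** the arm went nowhere near the breadboard, multimeter or reel. I did not re-measure their positions at the end.

I saw no sign of a beaker being knocked aside, and no check failed. A few single rim detections were a few millimetres off or picked up a second circle, and the other readings settled those.

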